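# Ease the wheel clip off a toy wagon's axle with a forked wedge

### The arm

A 6-joint arm with a two-finger parallel gripper is mounted at the origin on the work surface. World frame = base frame: x ahead of the robot, y to its left, z up, the work surface at z = 0. Lengths are in m, angles in rad, forces in N, time in s.
With the tool pointing down it reaches from about 0.25 to 0.725 m from the base axis. Payload 4 kg.
Tool frame: the origin (TCP) lies on the centre line of the jaws, within the pads' length; the fingertips stand 19 mm ahead of it and the grasp point (between the pads) is the TCP; z points along the fingers, y is the direction in which the jaws open and shut (so a half turn about z gives the same grasp; the last joint's range is limited). The gripper opens to 85 mm and grips with 20 to 120 N. Pads are 22 mm wide; open, the fingers measure 114 mm over their backs; the gripper's body (76 mm by 85 mm) begins 54 mm behind the grasp point. The pads swing forward as they close: fully open they stand 13 mm farther back than shut.
Start: joints at [1.294, 0.241, 0.005, 1.335, 0, 1.571], TCP at [0.137, 0.481, 0.217] pointing down, gripper open.
Joint ranges: [-2.72, 2.72], [-1.05, 1.87], [-1.09, 1.28], [-1.99, 2.15], [-1.42, 1.44], [-3.14, 3.14]. Speed limits (rad/s): [2.79, 2.79, 3.14, 3.14, 3.14, 3.14].

### API

Orientations are given as a unit quaternion [x, y, z, w].
In Python, from workcell import bot gives the robot as it stands. The module is installed in compiled form; this text tells all that it offers.
- The arm moves only by the shell command python3 -m handwheel 'ROWS' [OPENING]. ROWS is JSON, a list of rows, each an object of numbers: "dx", "dy", "dz": the shift along the tool's x, y, z as a fraction of full scale; "ax", "ay", "az": the turn, a rotation vector about the tool's x, y, z as a fraction of full scale. In form: [{"dx": .., "dy": .., "dz": .., "ax": .., "ay": .., "az": ..}, ...]. A call has 1 to 12 rows; each row shifts and turns the commanded pose from where the row before left it, along the tool's axes as they then stand; what a row does not reach is not made up. Full scale, the value 1, is 2.5 cm for a shift and 0.15 rad for a turn. A row lasts 1/10 s, in which the tool goes at most 50 mm and 8.59 degrees, less where a joint would pass 70% of its speed; a pose out of reach is approached as far as the arm can. A call with a number of a shift or a turn outside -1 to 1 is refused whole. A call with a gripper value outside its range is refused whole. OPENING is the gripper's target within -1 to 1 (fully open at 1, half-way at 0, shut at -1), set as the call begins (- or left out, the last holds). The fingers move at their own pace and stop on an object; the grip force is fixed at half the most. Time passes only in rows, so rows that do not move let the fingers close. It gives the time, the measured TCP pose, the force and the opening at its end, in the units of the state.
- bot.get_obs(): the state, without advancing time (a new reading comes with each control period).
- bot.camera(name): name is "scene" or "top"; returns a dict with "img" (480x640x3 uint8, red, green, blue), "intrinsics" (3x3 intrinsics, pixels), "eye" and "rotation" of the camera in the world. Camera axes: x right, y down, z forward; pixel columns grow to the right and rows downward; lengths in m; the calibration is good to about 2 mm. A picture is of the moment at which its call begins. There is no depth.
- bot.job_done(): hands the job in, once; it reports no verdict.
Trained networks look in a picture, given as the dict that the camera call returned (one of the last four; its "shot" number tells which), for a name from the list of things; names that differ only in an ending like _2 or _b are one class to them, and where a whole thing is asked for, a point or a joint stands for the part that bears it (a point fixed in the world has none). Each returns a list of dicts, best first, with "confidence" (0 to 1); they miss things now and then, are a little off and sometimes report something else, mostly with a low value. They report only what shows in the picture. A call takes as long as a camera call. They do not tell look-alikes from the thing itself.
- bot.trace(thing, picture): "region" (480x640 bool, what is visible of it) and "rect" ([centre column, centre row, width, height] in pixels, round what is visible of it).
The state is a dict: "clock": time; "joint_pos": joint angles; "joint_vel": joint speeds; "tau": joint torques, N m; "eef_pos": TCP position; "tool_rot": TCP orientation; "ft_force": force on the tool from outside, world axes, zero at the start; "ft_torque": the same for the moment, N m; "grip_width": finger opening in m.
Only numpy, scipy, OpenCV 4.12 (cv2) and the standard library are available. Lean on these libraries where they do the work, as an engineer would, in place of code of your own. Each camera call takes 0.05 s, during which the arm holds its last target.

### The job

At the toy-fair stall, take the spring clip off the axle of the wooden wagon that lies on its side: with the forked wedge lying flat on the wheel, slide its prongs gently under the clip, one either side of the axle, until the clip spreads and rises off its groove, without prising it with the fingers and without bearing hard on wagon or clip (25 N at most). Then draw the wedge out, stand it flat on the table again, and lay (do not drop) the loose clip in the shallow card tray. Leave the small toy lorry and the spare wheel alone.

Things in the scene. Friction and masses are not known exactly. Their poses are not given: they have to be found in the camera images.
- wagon: fixed wooden pull-along wagon on its side, about 270 x 180 mm, origin on the table below the axle with the clip, z up, +x towards its other wheel (140 mm off, 121 mm high, no clip). The working wheel, a flat disc 130 mm across centred on that axle, does not yield; its upper face lies 3.5 to 6.7 mm below axle: the height differs each time and is not reported, so feel for it.
- axle (a point): point on the upright steel axle, 125 mm above the table, axes as the wagon's. The seated clip's origin is here (about 0.6 mm lower once settled). The axle is 14 mm across from the wheel up to 8 mm above this point, then has a groove 10 mm across (10 to 12 mm up) that the clip's jaws grip.
- axle_end (a point): top of the axle, 32.5 mm above axle. Above the groove comes a lip 14 mm across (15.5 to 16.5 mm above axle), then a cone narrowing to 8 mm across at 21.5 mm, then a plain 8 mm end up to this point.
- clip: loose spring-steel clip of about 80 g round the axle: an open frame 26 mm (x) by 41 mm (y) by 21 mm high, origin at the middle of its underside, z up. It is at most 0.12 rad turned from the wagon. Once off the groove it rests loose on the axle's cone, about 10 mm above its seat and still round the axle's end, and lifts straight off.
- clip_lugs (a point): midway between the clip's two round lugs, 3 mm above its origin. The lugs, 6 mm thick, lie along the clip's y axis from 9 to 17.5 mm either side: the prongs lift them by sliding under along the clip's x axis, from either end. Other parts of the clip above the prongs' way are at least 5 mm higher than the lugs' undersides.
- clip_jaws (a point): middle of the clip's two sprung jaws, 11 mm above its origin. Lifting the clip by about 6 mm with some 5 to 12 N spreads the jaws over the axle's lip; the cone then carries it on up by itself to about 10 mm.
- clip_cheeks (a point): middle between the clip's two upright side cheeks, 13 mm above its origin: each 26 mm long (x), 3 mm thick, from 5 to 21 mm up, outer faces 41 mm apart in y. Grip it here, across y, once it is off.
- wedge: loose grey plastic forked wedge, 75 to 145 g, standing flat on the table; origin at its underside below the handle, z up, prongs to +x. Block 40 x 34 mm, 17 mm high. Two prongs, 9 to 17 mm either side of the middle, run from x = 19 mm (17 mm thick) to x = 95 mm (1.5 mm thick): flat below, sloping evenly above; between them it is closed at x = 20 mm.
- wedge_tip (a point): midway between the ends of the two prongs, at the wedge's underside, 95 mm ahead of its origin.
- wedge_handle (a point): middle of the gripping part of the wedge's upright handle, 42 mm above its origin; the handle is 24 mm (x) by 20 mm (y), from 17 to 62 mm up. Grip it across y.
- tray: shallow open red card tray, fixed, 170 mm (x) by 150 mm (y), 20 mm high, walls 4 mm, white inner floor 4 mm above the table; origin at the middle of its underside.
- lorry: small wooden toy lorry, 85 x 44 x 47 mm, loose, origin under its middle: leave alone.
- spare_wheel: spare wooden wheel lying flat, 100 mm across, 20 mm thick, loose, origin under its middle: leave alone.
Not all that is in view belongs to the job. Several things have the shape of the tray; the one meant has the colours described above.

How it is judged:
On the way, in this order (a step that is already met when the one before it is completed fails the run):
1. the wedge lies flat on the wheel with its prongs under the still seated clip, touching both (contact force between wedge and clip above 0.3 N and contact force between wedge and wagon above 0.5 N and angle between wedge's own z axis and vertical below 0.12 rad and z of wedge_tip in the frame of axle below -0.0015 m and z of clip in the frame of axle below 0.0045 m and horizontal distance between clip and axle below 0.005 m), for 0.1 s.
2. the clip is spread over the lip and sits loose on the axle's end, the prongs still beneath it (z of clip in the frame of axle above 0.0075 m and horizontal distance between clip and axle below 0.008 m and horizontal distance between wedge_tip and axle below 0.076 m and z of wedge_tip in the frame of axle below 0.002 m), for 0.1 s.
At the end, for the whole second after the job is handed in: The clip lies at rest inside the card tray (its origin within 80 mm lengthwise and 70 mm crosswise of the tray's middle and less than 30 mm above the table), and the wedge stands flat (within 0.1 rad) and at rest on the table itself (x of clip in the frame of tray between -0.08 and 0.08 m and y of clip in the frame of tray between -0.07 and 0.07 m and height (world z) of clip below 0.03 m and linear speed of each of clip, wedge below 0.02 m/s and height (world z) of wedge below 0.003 m and angle between wedge's own z axis and vertical below 0.1 rad); the robot touches nothing.
It fails at once if the fingers touch the clip while it is still in its groove (contact force between the fingers and clip above 0.5 N and z of clip in the frame of axle below 0.006 m and horizontal distance between clip and axle below 0.012 m).
It fails at once if the wedge bears on the wagon (wheel and axle included) or on the clip with more than 25 N (contact force between wedge and wagon above 25 N or contact force between wedge and clip above 25 N).
It fails at once if the gripper or arm bears on the wagon with more than 25 N (contact force between any of the fingers, the arm and wagon above 25 N).
It fails at once if the clip is dropped into the tray (horizontal distance between clip and tray below 0.11 m and height (world z) of clip below 0.05 m and linear speed of clip above 0.7 m/s).
It fails at once if the lorry or the spare wheel is moved by more than 20 mm (distance of any of lorry, spare_wheel from where it was at the start of the episode above 0.02 m).
It also fails if it takes over 72 s, if anything falls off the work surface, if the arm or the gripper's body presses on something with over 40 N, if the wrist force passes 120 N, or if a joint passes its speed limit or range.

## Working session

There is one attempt and no reset: what is moved stays moved. The work goes in short steps, Python scripts to look and compute and a shell command to move; the robot and the scene stay as the last step left them, time stands still between calls to the robot, and variables do not carry over. Pictures are saved under pics/ and viewed, and the job is handed in when it is done.

```bash
mkdir -p pics; python3 - <<'E'
from workcell import bot
import cv2
o=bot.get_obs()
for k,v in o.items(): print(k,v)
for n in("scene","top"):
    c=bot.camera(n); cv2.imwrite(f"pics/{n}0.png",c["img"][:,:,::-1]); print(n,c["intrinsics"],c["eye"],c["rotation"])
    for t in("wagon","clip","wedge","tray","lorry","spare_wheel"):
        for d in bot.trace(t,c): print(t,round(d["confidence"],2),[round(float(x),1) for x in d["rect"]],int(d["region"].sum()))
E
```

```text
clock 0.0
joint_pos [ 1.29401357e+00  2.41443863e-01  3.69761179e-03  1.33523204e+00
 -2.26815167e-05  1.57081805e+00]
joint_vel [ 0.00030828 -0.00096126 -0.00125872 -0.00280164  0.00143482 -0.0003615 ]
tau [ 9.22950894e-04 -3.72310495e+01  2.52413124e+01  1.68946775e-02
  5.19759340e-06  6.77568295e-06]
eef_pos [0.13644941 0.48030368 0.21588745]
tool_rot [ 1.37960714e-01  9.90437101e-01 -1.08211651e-03 -1.39256838e-04]
ft_force [-0.40256609  1.18007904  0.89790811]
ft_torque [ 0.02425229 -0.02820647  0.00726777]
grip_width 0.08528727300444279
scene [[438.57568622   0.         315.19827986]
 [  0.         438.57568622 248.47110739]
 [  0.           0.           1.        ]] [ 1.2737952  -0.34269279  0.66160807] [ 0.71809738  0.48841876 -0.27072769 -0.4153189 ]
wagon 0.95 [372.1, 332.1, 123.1, 126.5] 10358
clip 0.69 [340.3, 281.4, 24.4, 11.5] 186
wedge 0.85 [203.1, 329.9, 20.7, 61.5] 540
tray 0.93 [388.0, 225.4, 63.3, 34.4] 1410
tray 0.61 [403.5, 265.5, 83.3, 46.6] 2276
lorry 0.88 [516.0, 324.0, 40.1, 23.8] 741
spare_wheel 0.86 [174.2, 414.6, 62.0, 56.1] 2477
spare_wheel 0.5 [372.6, 331.2, 129.1, 126.6] 10592
spare_wheel 0.29 [516.0, 322.3, 39.6, 21.6] 763
top [[503.97313786   0.         315.01108448]
 [  0.         503.97313786 241.54285189]
 [  0.           0.           1.        ]] [ 0.2022411  -0.00672121  1.31851439] [-0.69557753  0.71030141 -0.07846229  0.07407753]
wagon 0.72 [299.4, 176.2, 73.5, 107.4] 6776
wagon 0.61 [415.9, 232.7, 15.6, 37.2] 547
clip 0.56 [307.8, 189.1, 14.8, 11.7] 78
wedge 0.6 [412.6, 233.8, 14.1, 41.7] 368
wedge 0.33 [206.7, 267.0, 64.3, 71.7] 3872
tray 0.75 [297.2, 175.2, 74.7, 109.3] 6886
tray 0.73 [167.8, 365.0, 63.7, 71.0] 4311
tray 0.65 [208.4, 267.8, 63.9, 69.6] 3791
tray 0.57 [173.8, 155.7, 35.7, 24.4] 506
lorry 0.78 [174.8, 154.5, 32.1, 25.8] 499
spare_wheel 0.58 [413.8, 234.2, 15.3, 42.7] 389
```

View pics/scene0.png

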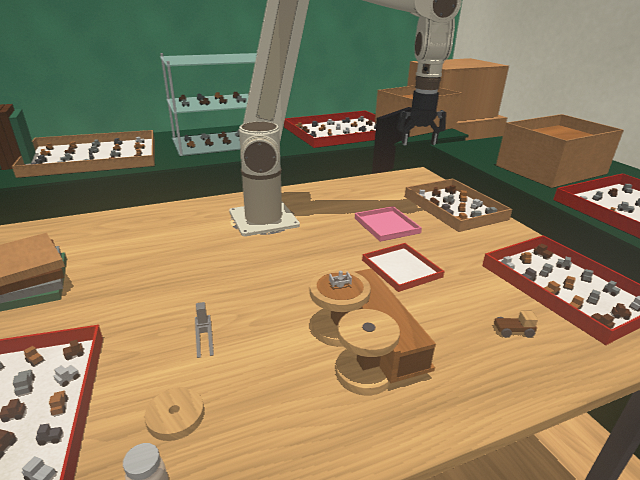

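View pics/top0.png

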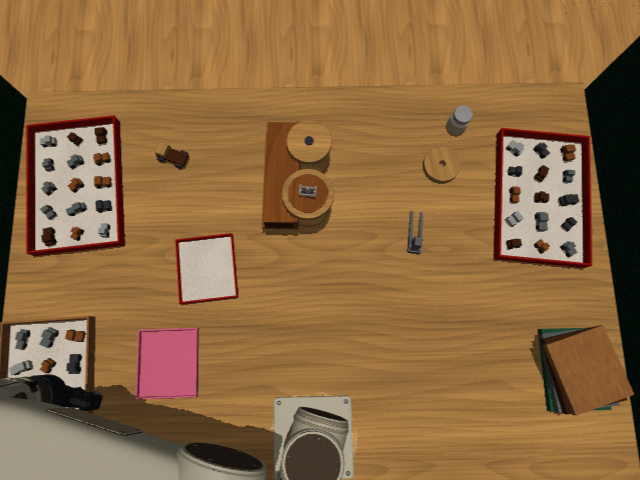

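Tray candidates: red with a white floor at top px (208,268), and pink at (168,365). The red one with the white floor fits the description. I'll confirm it in enlarged crops.

```bash
cat > h.py <<'E'
import numpy as np, cv2
from scipy.spatial.transform import Rotation as R
from workcell import bot
def ray(c,u,v):
    K=c["intrinsics"]; q=np.array(c["rotation"]); M=R.from_quat(q).as_matrix() if q.size==4 else q
    return np.array(c["eye"]), M@np.array([(u-K[0,2])/K[0,0],(v-K[1,2])/K[1,1],1.])
def plane(c,u,v,z):
    e,d=ray(c,u,v); return e+d*(z-e[2])/d[2]
def proj(c,P):
    K=c["intrinsics"]; M=R.from_quat(c["rotation"]).as_matrix()
    p=M.T@(np.asarray(P,float)-c["eye"]); return K[0,0]*p[0]/p[2]+K[0,2],K[1,1]*p[1]/p[2]+K[1,2]
def crop(c,u,v,w,h,s,name):
    u0=int(u-w/2);v0=int(v-h/2); im=c["img"][max(v0,0):v0+h,max(u0,0):u0+w,::-1]
    cv2.imwrite(f"pics/{name}.png",cv2.resize(im,None,fx=s,fy=s,interpolation=cv2.INTER_CUBIC)); print(name,"origin",u0,v0,"scale",s)
E
python3 - <<'E'
from h import *
t=bot.camera("top"); s=bot.camera("scene")
crop(t,208,268,80,80,7,"tray_t"); crop(t,415,233,60,60,10,"wedge_t"); crop(s,204,330,80,80,7,"wedge_s")
crop(t,308,190,70,60,10,"clip_t"); crop(s,340,285,80,60,9,"clip_s")
print("tray",plane(t,208,268,.004),"wedge",plane(t,415,233,.01),"axle",plane(t,308,191,.14),"spare",plane(t,441,164,.02),"lorry",plane(t,172,156,.03))
E
```

```text
tray_t origin 168 228 scale 7
wedge_t origin 385 203 scale 10
wedge_s origin 164 290 scale 7
clip_t origin 273 160 scale 10
clip_s origin 300 255 scale 9
tray [0.42512904 0.26570646 0.004     ] wedge [ 0.50733447 -0.28544124  0.01      ] axle [ 0.58792487 -0.00241674  0.14      ] spare [ 0.69713582 -0.36680852  0.02      ] lorry [0.73083737 0.3654152  0.03      ]
```

View pics/tray_t.png

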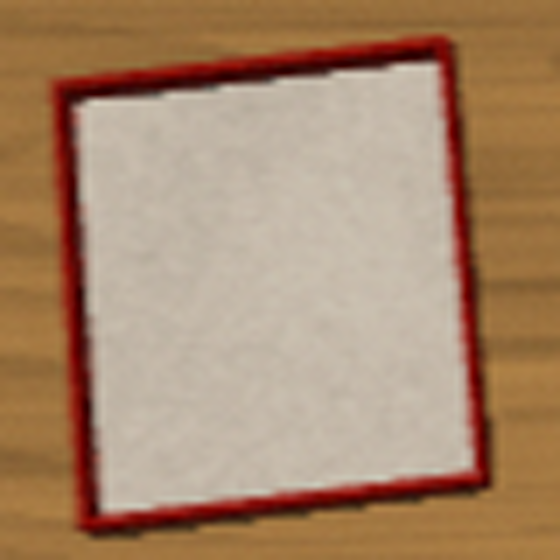

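View pics/wedge_t.png

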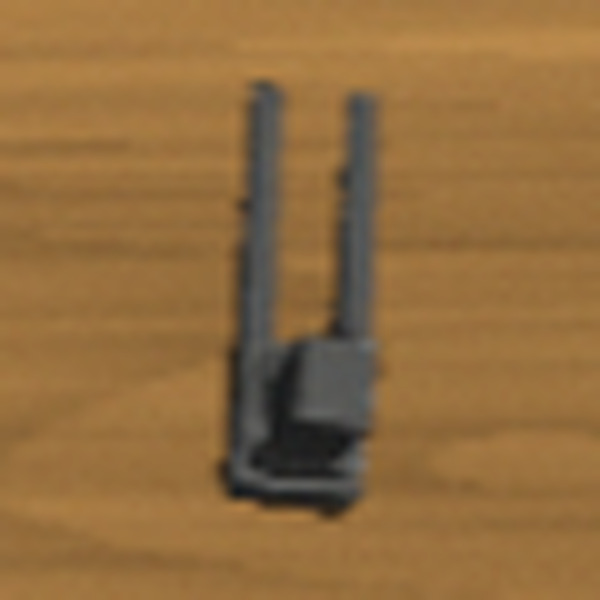

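View pics/wedge_s.png

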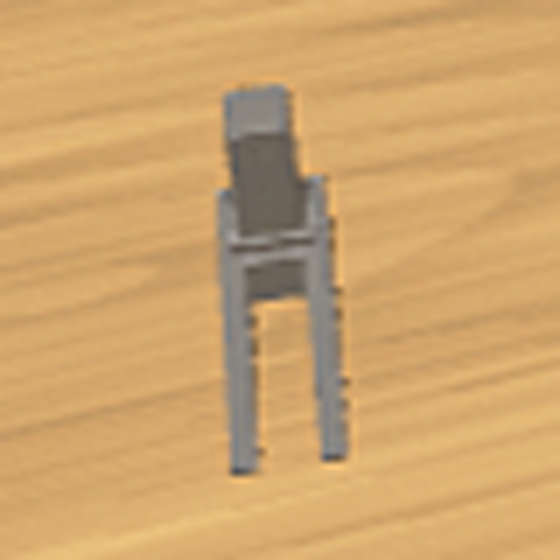

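View pics/clip_t.png

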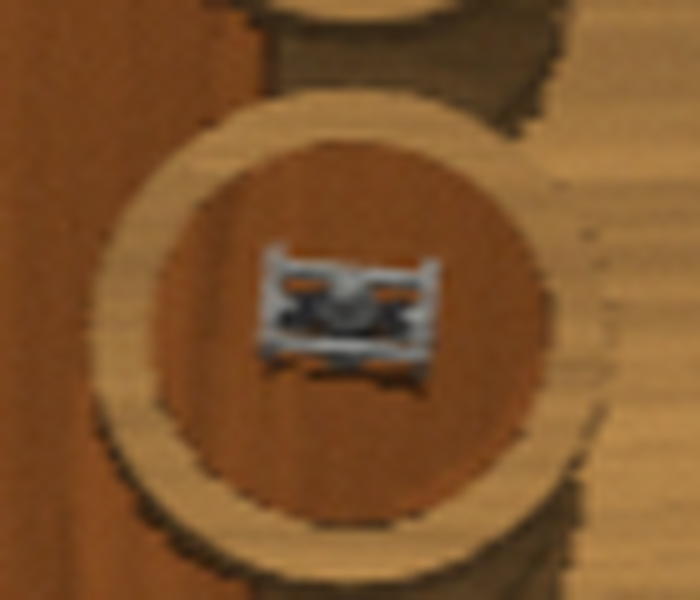

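View pics/clip_s.png

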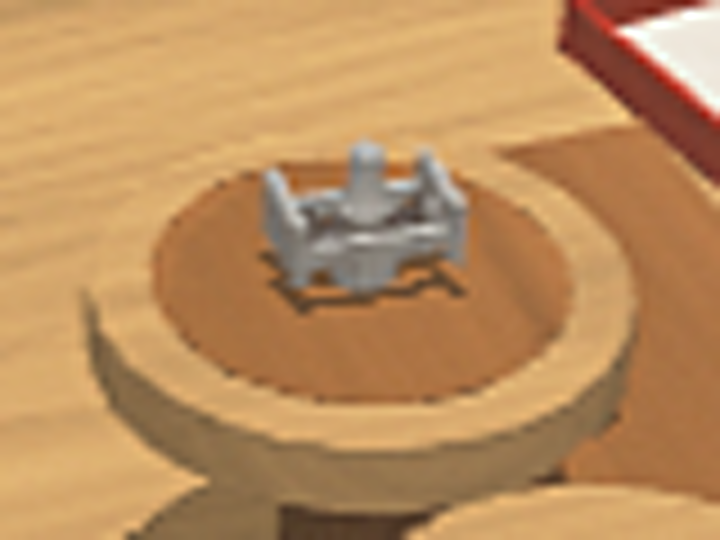

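```bash
cat > fit.py <<'E'
from h import *
from scipy.optimize import least_squares
def fit(obs,x0,z=0.):
    def res(p):
        r=[]
        for c,P,uv in obs:
            ca,sa=np.cos(p[2]),np.sin(p[2])
            u=proj(c,[p[0]+ca*P[0]-sa*P[1],p[1]+sa*P[0]+ca*P[1],z+P[2]]); r+=[u[0]-uv[0],u[1]-uv[1]]
        return r
    s=least_squares(res,x0,loss="soft_l1"); return s.x,np.round(res(s.x),1)
E
python3 - <<'E'
from fit import *
t=bot.camera("top"); s=bot.camera("scene")
T=lambda o:lambda x,y,k=10:(o[0]+x/k,o[1]+y/k)
# pixel-centre offset of resize: -0.5+0.5/k
wt=lambda x,y:(384.55+x/10,202.55+y/10); ws=lambda x,y:(163.57+x/7,289.57+y/7)
ot=[(t,(.095,.013,.0015),wt(266,86)),(t,(.095,-.013,.0015),wt(361,97)),(t,(0,0,.062),wt(338,382))]
os=[(s,(.095,-.013,.0),ws(244,472)),(s,(.095,.013,.0),ws(333,460)),(s,(0,0,.062),ws(260,112))]
for n,o in(("top",ot),("scene",os),("both",ot+os)): print("wedge",n,*fit(o,[.45,-.28,0]))
ct=lambda x,y:(272.55+x/10,159.55+y/10); cs=lambda x,y:(299.55+x/9,254.55+y/9)
a=.0195; z=.1454
ot=[(t,(.013,a,z),ct(275,245)),(t,(-.013,a,z),ct(265,352)),(t,(.013,-a,z),ct(431,260)),(t,(-.013,-a,z),ct(421,367))]
os=[(s,(-.013,-a,z),cs(270,172)),(s,(.013,-a,z),cs(297,217)),(s,(-.013,a,z),cs(424,153)),(s,(.013,a,z),cs(460,203)),]
for n,o in(("top",ot),("scene",os),("both",ot+os)): print("clip",n,*fit(o,[.58,0,0]))
oa=[(t,(0,0,.1575),ct(349,300)),(s,(0,0,.1575),cs(367,150))]
print("axle top",plane(t,*ct(349,298),.1575),plane(s,*cs(367,150),.1575))
# wheel outline / other wheel
print("other wheel centre",plane(t,308.8,141,.121))
tt=lambda x,y:(167.57+x/7,227.57+y/7)
b=[(.085,.075,.02),(.085,-.075,.02),(-.085,-.075,.02),(-.085,.075,.02)]
print("tray",*fit([(t,P,tt(*q)) for P,q in zip(b,[(55,80),(452,38),(490,485),(82,528)])],[.42,.26,0]))
c2=cv2.resize
E
```

```text
wedge top [ 0.47447727 -0.2815526  -0.12646109] [-0.   0.   0.  -0.1 -0.   0.1]
wedge scene [ 0.47480668 -0.27812235 -0.1502283 ] [-0.   0.3  0.1  0.1 -0.  -0.5]
wedge both [ 0.47463097 -0.2794636  -0.14029807] [-0.3 -0.  -0.2 -0.  -0.8  0.  -0.2  0.4 -0.1  0.1 -0.7 -0.5]
clip top [ 0.58838614 -0.00089011 -0.11611956] [-0.1  0.3 -0.2 -0.3  0.2  0.3  0.2 -0.3]
clip scene [ 0.58768721  0.00142322 -0.1444444 ] [-0.3 -0.7  0.1  1.1  0.2 -0.8 -0.   0.4]
clip both [ 5.88547065e-01  1.73616346e-04 -1.26379256e-01] [-0.5  0.2 -0.7 -0.4 -0.2  0.3 -0.3 -0.3 -0.7 -0.3 -0.1  1.6 -0.3 -0.5
 -0.3  0.6]
axle top [ 0.58639258 -0.00123026  0.1575    ] [5.90618698e-01 4.96193165e-04 1.57500000e-01]
other wheel centre [ 0.72725249 -0.0068306   0.121     ]
tray [0.42379404 0.26730647 0.09194975] [ 0.1  0.   0.2 -0.2 -0.1 -0.2 -0.2  0.3]
```

Tray confirmed: the red rim with white floor at (208,268), while the pink one at (168,365) is a decoy. The prongs point to roughly world +x and the clip and wedge yaws are both about -0.13. Moving to above the wedge now.

```bash
python3 -m handwheel '[{"az":-0.98},{"dx":-0.6,"dy":-0.98},{"dx":-0.6,"dy":-0.98},{"dx":-0.6,"dy":-0.98},{"dx":-0.6,"dy":-0.98},{"dx":-0.6,"dy":-0.98},{"dx":-0.6,"dy":-0.98},{"dx":-0.6,"dy":-0.98},{"dx":-0.6,"dy":-0.98},{"dx":-0.6,"dy":-0.98}]' 1
python3 -m handwheel '[{"dx":-0.6,"dy":-0.98},{"dx":-0.6,"dy":-0.98},{"dx":-0.6,"dy":-0.98},{"dx":-0.6,"dy":-0.98},{"dx":-0.6,"dy":-0.98},{"dx":-0.6,"dy":-0.98},{"dx":-0.6,"dy":-0.98},{"dx":-0.6,"dy":-0.98},{"dx":-0.6,"dy":-0.98},{"dx":-0.6,"dy":-0.98}]'
python3 -m handwheel '[{"dx":-0.6,"dy":-0.98},{"dx":-0.6,"dy":-0.98},{"dx":-0.6,"dy":-0.98},{"dx":-0.6,"dy":-0.98},{"dx":-0.6,"dy":-0.98},{"dx":-0.6,"dy":-0.98},{"dx":-0.6,"dy":-0.98},{"dx":-0.6,"dy":-0.98},{"dx":-0.6,"dy":-0.98},{"dx":-0.6,"dy":-0.98},{},{}]'
```

```text
invalid input
invalid input
invalid input
```

```bash
cat >> h.py <<'E'
def st():
    o=bot.get_obs(); M=R.from_quat(o["tool_rot"]).as_matrix()
    print("t",round(o["clock"],2),"p",np.round(o["eef_pos"],4),"yaw",round(float(np.arctan2(-M[1,0],-M[0,0])),4),"tilt",np.round(M[:,2],4),"F",np.round(o["ft_force"],2),"w",round(o["grip_width"],4)); return o,M
def need(tgt):
    o,M=st(); d=M.T@(np.array(tgt)-o["eef_pos"]); print("need rows-units",np.round(d/.025,2)); return d
E
python3 - <<'E'
from h import *
need([.4746,-.2800,.042])
t=bot.camera("top"); s=bot.camera("scene"); crop(t,415,233,80,60,9,"w1t"); crop(s,204,320,100,80,7,"w1s")
E
```

```text
t 0.9 p [0.1366 0.481  0.2168] yaw -0.2768 tilt [-0.  0. -1.] F [ 0.77 -0.01 -0.03] w 0.0855
need rows-units [-21.32 -25.59   6.99]
w1t origin 375 203 scale 9
w1s origin 154 280 scale 7
```

The call was refused, so each row probably needs all six keys.

```bash
python3 -m handwheel '[{"dx":0,"dy":0,"dz":0,"ax":0,"ay":0,"az":-0.98}]' 1
```

```text
clock: 1.1
eef_pos: [0.1367, 0.481, 0.2168]
tool_rot: [0.063, 0.998, 0.0, 0.0]
ft_force: [-0.5, -0.3, -0.0]
grip_width: 0.0855
```

```bash
python3 -m handwheel '[{"dx":-0.6,"dy":-0.98,"dz":0,"ax":0,"ay":0,"az":0},{"dx":-0.6,"dy":-0.98,"dz":0,"ax":0,"ay":0,"az":0},{"dx":-0.6,"dy":-0.98,"dz":0,"ax":0,"ay":0,"az":0},{"dx":-0.6,"dy":-0.98,"dz":0,"ax":0,"ay":0,"az":0},{"dx":-0.6,"dy":-0.98,"dz":0,"ax":0,"ay":0,"az":0},{"dx":-0.6,"dy":-0.98,"dz":0,"ax":0,"ay":0,"az":0},{"dx":-0.6,"dy":-0.98,"dz":0,"ax":0,"ay":0,"az":0},{"dx":-0.6,"dy":-0.98,"dz":0,"ax":0,"ay":0,"az":0},{"dx":-0.6,"dy":-0.98,"dz":0,"ax":0,"ay":0,"az":0},{"dx":-0.6,"dy":-0.98,"dz":0,"ax":0,"ay":0,"az":0}]'
python3 -m handwheel '[{"dx":-0.6,"dy":-0.98,"dz":0,"ax":0,"ay":0,"az":0},{"dx":-0.6,"dy":-0.98,"dz":0,"ax":0,"ay":0,"az":0},{"dx":-0.6,"dy":-0.98,"dz":0,"ax":0,"ay":0,"az":0},{"dx":-0.6,"dy":-0.98,"dz":0,"ax":0,"ay":0,"az":0},{"dx":-0.6,"dy":-0.98,"dz":0,"ax":0,"ay":0,"az":0},{"dx":-0.6,"dy":-0.98,"dz":0,"ax":0,"ay":0,"az":0},{"dx":-0.6,"dy":-0.98,"dz":0,"ax":0,"ay":0,"az":0},{"dx":-0.6,"dy":-0.98,"dz":0,"ax":0,"ay":0,"az":0},{"dx":-0.6,"dy":-0.98,"dz":0,"ax":0,"ay":0,"az":0},{"dx":-0.6,"dy":-0.98,"dz":0,"ax":0,"ay":0,"az":0}]'
python3 -m handwheel '[{"dx":-0.6,"dy":-0.98,"dz":0,"ax":0,"ay":0,"az":0},{"dx":-0.6,"dy":-0.98,"dz":0,"ax":0,"ay":0,"az":0},{"dx":-0.6,"dy":-0.98,"dz":0,"ax":0,"ay":0,"az":0},{"dx":-0.6,"dy":-0.98,"dz":0,"ax":0,"ay":0,"az":0},{"dx":-0.6,"dy":-0.98,"dz":0,"ax":0,"ay":0,"az":0},{"dx":-0.6,"dy":-0.98,"dz":0,"ax":0,"ay":0,"az":0},{"dx":-0.6,"dy":-0.98,"dz":0,"ax":0,"ay":0,"az":0},{"dx":-0.6,"dy":-0.98,"dz":0,"ax":0,"ay":0,"az":0},{"dx":0,"dy":0,"dz":0,"ax":0,"ay":0,"az":0}]'
python3 - <<'E'
from h import *
need([.4746,-.2800,.042])
t=bot.camera("top"); s=bot.camera("scene"); cv2.imwrite("pics/t1.png",t["img"][:,:,::-1]); crop(s,204,310,100,80,7,"s1")
E
```

```text
clock: 2.1
eef_pos: [0.254, 0.2176, 0.217]
tool_rot: [0.065, 0.998, 0.0, 0.0]
ft_force: [0.3, 0.2, -0.3]
grip_width: 0.0853
clock: 3.1
eef_pos: [0.3711, -0.045, 0.217]
tool_rot: [0.065, 0.998, 0.0, 0.0]
ft_force: [0.5, 1.1, 1.1]
grip_width: 0.0855
clock: 4.0
eef_pos: [0.4654, -0.2565, 0.2162]
tool_rot: [0.066, 0.998, -0.001, 0.0]
ft_force: [-0.0, 1.2, -0.3]
grip_width: 0.0857
t 4.0 p [ 0.4654 -0.2565  0.2162] yaw -0.1328 tilt [ 6.0e-04 -1.1e-03 -1.0e+00] F [-0.04  1.21 -0.33] w 0.0857
need rows-units [-0.48 -0.88  6.97]
s1 origin 154 270 scale 7
```

```bash
python3 -m handwheel '[{"dx":-0.48,"dy":-0.88,"dz":0.5,"ax":0,"ay":0,"az":0},{"dx":0,"dy":0,"dz":1,"ax":0,"ay":0,"az":0},{"dx":0,"dy":0,"dz":1,"ax":0,"ay":0,"az":0},{"dx":0,"dy":0,"dz":1,"ax":0,"ay":0,"az":0},{"dx":0,"dy":0,"dz":0,"ax":0,"ay":0,"az":0},{"dx":0,"dy":0,"dz":0,"ax":0,"ay":0,"az":0}]'
python3 - <<'E'
from h import *
need([.4746,-.2800,.042])
s=bot.camera("scene"); crop(s,204,310,100,80,7,"s1")
t=bot.camera("top"); crop(t,415,233,80,60,9,"t2")
E
```

```text
clock: 4.7
eef_pos: [0.473, -0.2761, 0.1297]
tool_rot: [0.064, 0.998, 0.0, -0.0]
ft_force: [0.1, 0.4, 0.2]
grip_width: 0.0853
t 4.7 p [ 0.473  -0.2761  0.1297] yaw -0.1289 tilt [-7.e-04  6.e-04 -1.e+00] F [0.09 0.42 0.23] w 0.0853
need rows-units [-0.09 -0.15  3.51]
s1 origin 154 270 scale 7
t2 origin 375 203 scale 9
```

View pics/s1.png

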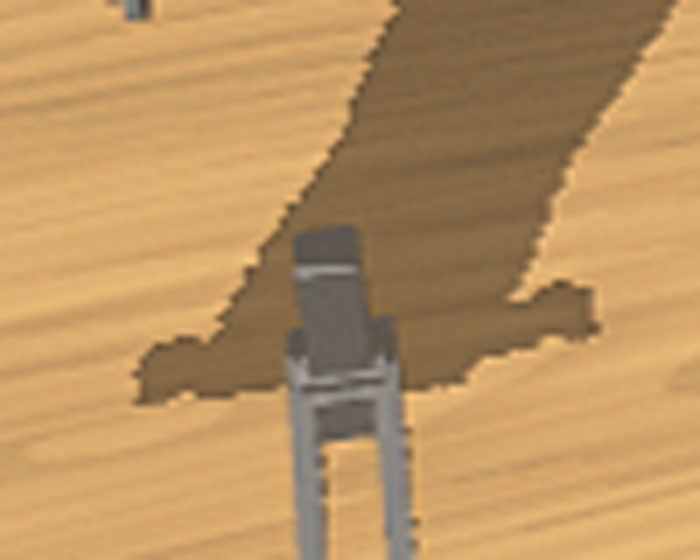

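The scene crop shows the wedge at about px (203,318), between the finger shadows and clear below the hand. Descending to grip.

```bash
python3 -m handwheel '[{"dx":-0.09,"dy":-0.15,"dz":1,"ax":0,"ay":0,"az":0},{"dx":0,"dy":0,"dz":1,"ax":0,"ay":0,"az":0},{"dx":0,"dy":0,"dz":1,"ax":0,"ay":0,"az":0},{"dx":0,"dy":0,"dz":0.5,"ax":0,"ay":0,"az":0},{"dx":0,"dy":0,"dz":0,"ax":0,"ay":0,"az":0},{"dx":0,"dy":0,"dz":0,"ax":0,"ay":0,"az":0},{"dx":0,"dy":0,"dz":0,"ax":0,"ay":0,"az":0}]'
python3 -m handwheel '[{"dx":0,"dy":0,"dz":0,"ax":0,"ay":0,"az":0},{"dx":0,"dy":0,"dz":0,"ax":0,"ay":0,"az":0},{"dx":0,"dy":0,"dz":0,"ax":0,"ay":0,"az":0},{"dx":0,"dy":0,"dz":0,"ax":0,"ay":0,"az":0},{"dx":0,"dy":0,"dz":0,"ax":0,"ay":0,"az":0},{"dx":0,"dy":0,"dz":0,"ax":0,"ay":0,"az":0},{"dx":0,"dy":0,"dz":0,"ax":0,"ay":0,"az":0},{"dx":0,"dy":0,"dz":0,"ax":0,"ay":0,"az":0}]' -1
python3 - <<'E'
from h import *
need([.4746,-.2800,.042])
s=bot.camera("scene"); crop(s,204,330,100,80,7,"s3")
t=bot.camera("top"); crop(t,415,233,80,60,9,"t3")
E
```

```text
clock: 5.5
eef_pos: [0.4765, -0.2817, 0.0436]
tool_rot: [0.065, 0.998, -0.001, 0.001]
ft_force: [0.1, -0.2, 0.1]
grip_width: 0.0855
clock: 6.3
eef_pos: [0.4752, -0.281, 0.0421]
tool_rot: [0.065, 0.998, -0.0, 0.0]
ft_force: [-1.0, 2.3, 5.9]
grip_width: 0.0177
t 6.3 p [ 0.4752 -0.281   0.0421] yaw -0.1298 tilt [ 3.e-04 -0.e+00 -1.e+00] F [-0.97  2.33  5.88] w 0.0177
need rows-units [0.03 0.04 0.01]
s3 origin 154 290 scale 7
t3 origin 375 203 scale 9
```

View pics/s3.png

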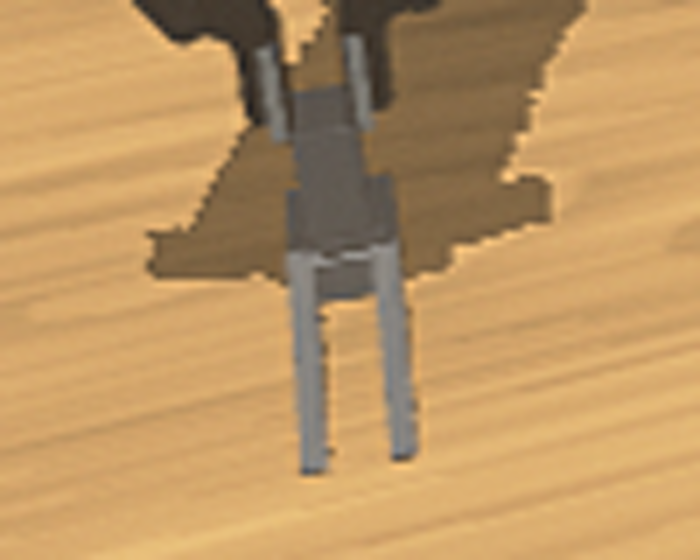

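View pics/t3.png

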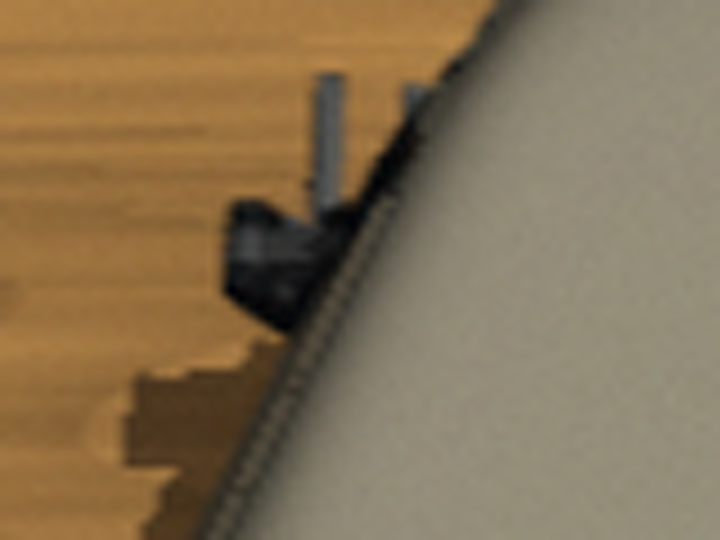

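Wedge gripped and unmoved: its prong tips are still at scene px (199,357) and (212,355). The TCP agrees with the top camera's fix on the wedge, while the scene camera reads about 3 mm too far in +y, so I'll correct the clip fix by the same amount. Lifting and crossing over.

```bash
python3 -m handwheel '[{"dx":0,"dy":0,"dz":-0.5,"ax":0,"ay":0,"az":0},{"dx":0,"dy":0,"dz":-1,"ax":0,"ay":0,"az":0},{"dx":0,"dy":0,"dz":-1,"ax":0,"ay":0,"az":0},{"dx":0,"dy":0,"dz":-1,"ax":0,"ay":0,"az":0},{"dx":0,"dy":0,"dz":-1,"ax":0,"ay":0,"az":0},{"dx":0,"dy":0,"dz":-1,"ax":0,"ay":0,"az":0},{"dx":0,"dy":0,"dz":-1,"ax":0,"ay":0,"az":0},{"dx":0,"dy":0,"dz":0,"ax":0,"ay":0,"az":0}]'
python3 -m handwheel '[{"dx":0.15,"dy":0.9,"dz":0,"ax":0,"ay":0,"az":-0.07},{"dx":0.15,"dy":0.9,"dz":0,"ax":0,"ay":0,"az":0},{"dx":0.15,"dy":0.9,"dz":0,"ax":0,"ay":0,"az":0},{"dx":0.15,"dy":0.9,"dz":0,"ax":0,"ay":0,"az":0},{"dx":0.15,"dy":0.9,"dz":0,"ax":0,"ay":0,"az":0},{"dx":0.15,"dy":0.9,"dz":0,"ax":0,"ay":0,"az":0},{"dx":0.15,"dy":0.9,"dz":0,"ax":0,"ay":0,"az":0},{"dx":0.15,"dy":0.9,"dz":0,"ax":0,"ay":0,"az":0},{"dx":0.15,"dy":0.9,"dz":0,"ax":0,"ay":0,"az":0},{"dx":0.15,"dy":0.9,"dz":0,"ax":0,"ay":0,"az":0},{"dx":0.15,"dy":0.9,"dz":0,"ax":0,"ay":0,"az":0},{"dx":0.15,"dy":0.9,"dz":0,"ax":0,"ay":0,"az":0}]'
python3 -m handwheel '[{"dx":0,"dy":0.8,"dz":0,"ax":0,"ay":0,"az":0},{"dx":0,"dy":0,"dz":0,"ax":0,"ay":0,"az":0},{"dx":0,"dy":0,"dz":0,"ax":0,"ay":0,"az":0},{"dx":0,"dy":0,"dz":0,"ax":0,"ay":0,"az":0}]'
python3 - <<'E'
from h import *
need([.4693,.0134,.182])
s=bot.camera("scene"); crop(s,340,280,100,80,7,"s4")
t=bot.camera("top"); crop(t,308,200,80,60,9,"t4")
E
```

```text
clock: 7.2
eef_pos: [0.4771, -0.2823, 0.2086]
tool_rot: [0.065, 0.998, -0.002, 0.003]
ft_force: [0.8, 0.0, -0.3]
grip_width: 0.0179
clock: 8.4
eef_pos: [0.4621, -0.0067, 0.2033]
tool_rot: [0.06, 0.998, -0.0, -0.001]
ft_force: [0.4, -0.3, -1.2]
grip_width: 0.0175
clock: 8.8
eef_pos: [0.4649, 0.0117, 0.2038]
tool_rot: [0.06, 0.998, -0.0, -0.0]
ft_force: [0.3, -1.3, -0.7]
grip_width: 0.0175
t 8.8 p [0.4649 0.0117 0.2038] yaw -0.12 tilt [-9.e-04 -4.e-04 -1.e+00] F [ 0.29 -1.26 -0.66] w 0.0175
need rows-units [-0.17  0.09  0.87]
s4 origin 290 240 scale 7
t4 origin 268 170 scale 9
```

View pics/s4.png

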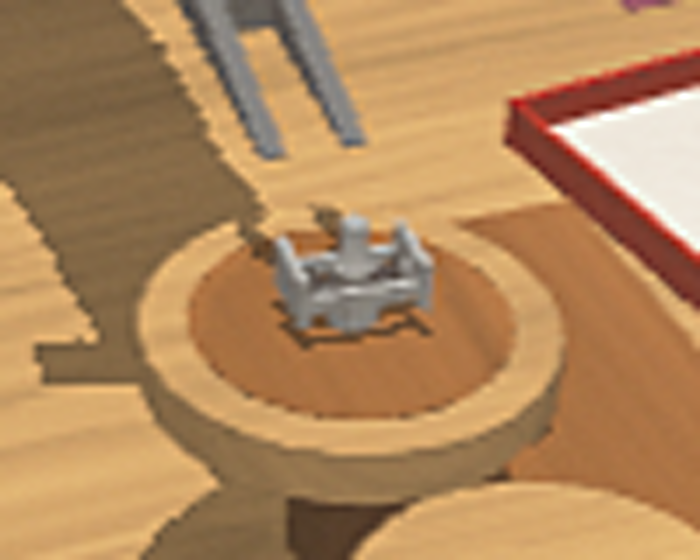

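View pics/t4.png

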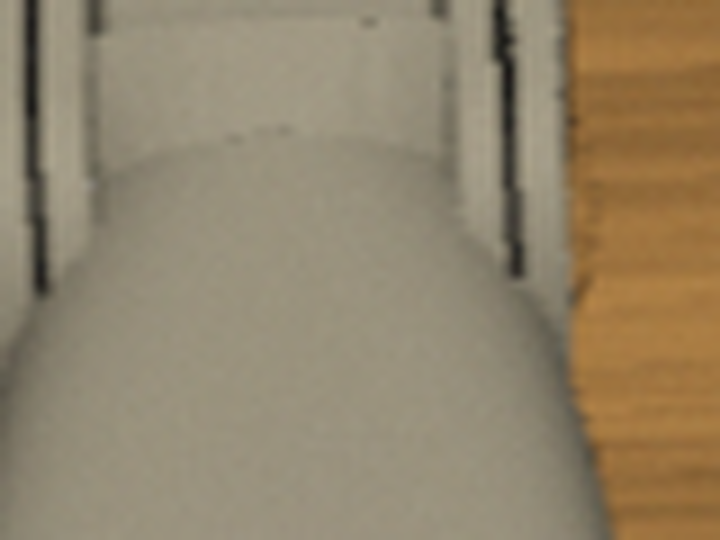

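Scene crop: prong tips at px (329,262) and (341,260), behind and in line with the clip at px (341,281). The top view is blocked by the arm. Lowering to just above the wheel, then I'll compare in the same picture.

```bash
python3 -m handwheel '[{"dx":-0.17,"dy":0.09,"dz":0.5,"ax":0,"ay":0,"az":0},{"dx":0,"dy":0,"dz":0.5,"ax":0,"ay":0,"az":0},{"dx":0,"dy":0,"dz":0.35,"ax":0,"ay":0,"az":0},{"dx":0,"dy":0,"dz":0,"ax":0,"ay":0,"az":0},{"dx":0,"dy":0,"dz":0,"ax":0,"ay":0,"az":0},{"dx":0,"dy":0,"dz":0,"ax":0,"ay":0,"az":0}]'
python3 - <<'E'
from h import *
need([.4693,.0134,.17])
s=bot.camera("scene"); crop(s,340,275,60,50,12,"s5")
o=bot.get_obs();p=o["eef_pos"]; M=R.from_quat(o["tool_rot"]).as_matrix()
u0,v0=310,250
for y in(-.013,.013):
    P=p-M[:,0]*.095+M[:,1]*y+M[:,2]*.042; q=proj(s,P); print("pred tip",y,P,((q[0]-u0+.5)*12,(q[1]-v0+.5)*12))
E
```

```text
clock: 9.5
eef_pos: [0.4701, 0.014, 0.171]
tool_rot: [0.06, 0.998, 0.0, 0.0]
ft_force: [-0.0, 0.6, -1.0]
grip_width: 0.0178
t 9.5 p [0.4701 0.014  0.171 ] yaw -0.1194 tilt [ 9.e-04 -0.e+00 -1.e+00] F [-0.    0.6  -1.05] w 0.0178
need rows-units [ 0.03 -0.03  0.04]
s5 origin 310 250 scale 12
pred tip -0.013 [ 0.5630049  -0.01020005  0.1292325 ] (np.float64(243.8763375861663), np.float64(323.924082357443))
pred tip 0.013 [0.56610092 0.01561496 0.12923734] (np.float64(381.40368249348853), np.float64(304.5080276659219))
```

View pics/s5.png

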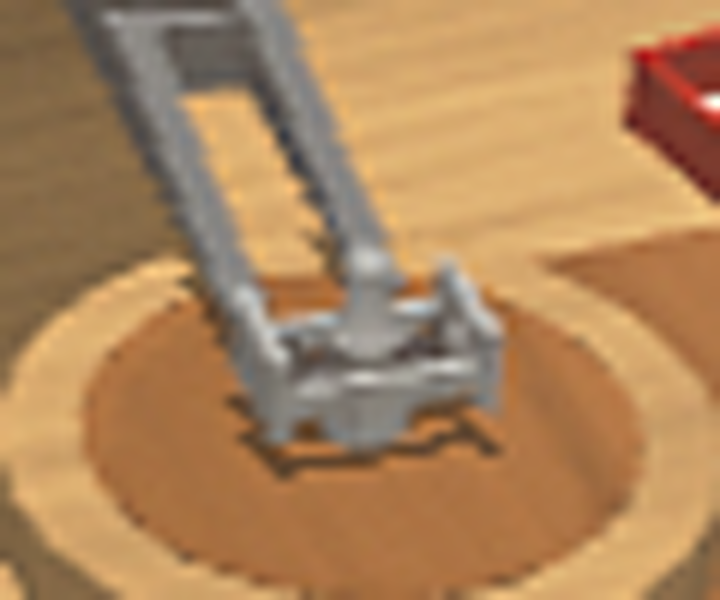

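```bash
cat > ov.py <<'E'
from h import *
import sys
def overlay(name,bias,clip,yaw,zc=.1244,u0=310,v0=250,w=60,h=50,k=12):
    s=bot.camera("scene"); im=cv2.resize(s["img"][v0:v0+h,u0:u0+w,::-1],None,fx=k,fy=k,interpolation=cv2.INTER_CUBIC)
    o=bot.get_obs();p=o["eef_pos"]; M=R.from_quat(o["tool_rot"]).as_matrix()
    def px(P):
        q=proj(s,np.array(P)+np.append(bias,0)); return (int(round((q[0]-u0+.5)*k)),int(round((q[1]-v0+.5)*k)))
    W=lambda x,y,z:px(p-M[:,0]*x+M[:,1]*y+M[:,2]*(.042-z))
    for sg in(1,-1):
        for y in(.009,.017):
            cv2.line(im,W(.019,sg*y,.017),W(.095,sg*y,.0015),(255,0,0),1)
        cv2.line(im,W(.095,sg*.009,.0015),W(.095,sg*.017,.0015),(255,0,0),1)
        cv2.line(im,W(.095,sg*.009,0),W(.095,sg*.017,0),(255,255,0),1)
    ca,sa=np.cos(yaw),np.sin(yaw)
    C=lambda x,y,z:px([clip[0]+ca*x-sa*y,clip[1]+sa*x+ca*y,zc+z])
    for sg in(1,-1):
        for y in(.0205,.0175):
            q=[C(.013,sg*y,.005),C(.013,sg*y,.021),C(-.013,sg*y,.021),C(-.013,sg*y,.005)]
            for a,b in zip(q,q[1:]+q[:1]): cv2.line(im,a,b,(0,255,0),1)
    for z,r in((.1575,.004),(.1415,.007)):
        pts=[px([clip[0]+r*np.cos(a),clip[1]+r*np.sin(a),z]) for a in np.linspace(0,6.28,25)]
        cv2.polylines(im,[np.array(pts)],True,(0,0,255),1)
    cv2.imwrite(f"pics/{name}.png",im)
E
python3 - <<'E'
from ov import *
overlay("ov1",(0,.0027),(.5884,-.001),-.12)
E
```

```text
(no output)
```

View pics/ov1.png

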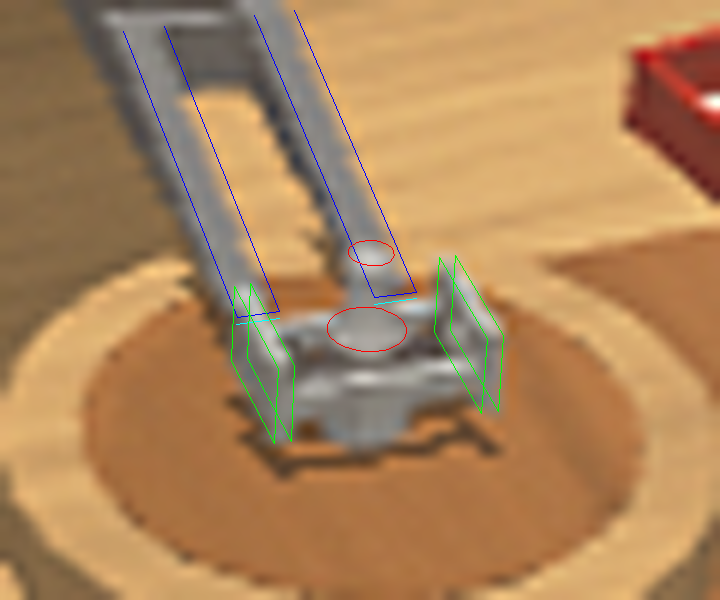

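```bash
python3 - <<'E'
from h import *
s=bot.camera("scene"); g=s["img"].astype(int)
o=bot.get_obs();p=o["eef_pos"]; M=R.from_quat(o["tool_rot"]).as_matrix()
# blueness-type contrast: wood R-B large, plastic ~0
d=g[:,:,0]-g[:,:,2]
for v in(258,261,264,267,270):
    print(v,"R-B",list(d[v,316:350]))
    out=[]
    for y in(-.017,-.009,.009,.017):
        a=np.array(proj(s,p-M[:,0]*.019+M[:,1]*y+M[:,2]*(.042-.017))); b=np.array(proj(s,p-M[:,0]*.095+M[:,1]*y+M[:,2]*(.042-.0015)))
        a2=np.array(proj(s,p-M[:,0]*.019+M[:,1]*y+M[:,2]*(.042))); b2=np.array(proj(s,p-M[:,0]*.095+M[:,1]*y+M[:,2]*(.042)))
        out.append((round(float(a[0]+(v-a[1])/(b[1]-a[1])*(b[0]-a[0])),2),round(float(a2[0]+(v-a2[1])/(b2[1]-a2[1])*(b2[0]-a2[0])),2)))
    print("   pred top,bottom edges",out)
E
```

```text
258 R-B [np.int64(63), np.int64(62), np.int64(56), np.int64(29), np.int64(10), np.int64(10), np.int64(8), np.int64(7), np.int64(22), np.int64(87), np.int64(124), np.int64(117), np.int64(114), np.int64(115), np.int64(106), np.int64(46), np.int64(7), np.int64(11), np.int64(8), np.int64(4), np.int64(19), np.int64(78), np.int64(115), np.int64(107), np.int64(105), np.int64(106), np.int64(107), np.int64(105), np.int64(106), np.int64(106), np.int64(107), np.int64(109), np.int64(109), np.int64(108)]
   pred top,bottom edges [(320.92, 318.19), (324.52, 321.76), (332.59, 329.79), (336.16, 333.36)]
261 R-B [np.int64(66), np.int64(65), np.int64(64), np.int64(65), np.int64(56), np.int64(8), np.int64(12), np.int64(9), np.int64(5), np.int64(-1), np.int64(41), np.int64(118), np.int64(110), np.int64(107), np.int64(108), np.int64(114), np.int64(107), np.int64(2), np.int64(7), np.int64(7), np.int64(8), np.int64(-1), np.int64(39), np.int64(119), np.int64(109), np.int64(107), np.int64(106), np.int64(106), np.int64(105), np.int64(104), np.int64(106), np.int64(106), np.int64(103), np.int64(106)]
   pred to
[... 1152 characters left out ...]
 np.int64(107)]
   pred top,bottom edges [(324.47, 322.93), (328.14, 326.62), (336.38, 334.91), (340.04, 338.6)]
270 R-B [np.int64(63), np.int64(59), np.int64(63), np.int64(61), np.int64(58), np.int64(62), np.int64(59), np.int64(62), np.int64(65), np.int64(51), np.int64(3), np.int64(6), np.int64(3), np.int64(24), np.int64(89), np.int64(116), np.int64(107), np.int64(107), np.int64(109), np.int64(104), np.int64(57), np.int64(53), np.int64(6), np.int64(8), np.int64(6), np.int64(18), np.int64(78), np.int64(115), np.int64(107), np.int64(109), np.int64(110), np.int64(109), np.int64(109), np.int64(109)]
   pred top,bottom edges [(325.65, 324.5), (329.35, 328.23), (337.65, 336.62), (341.33, 340.34)]
```

```bash
python3 - <<'E'
from h import *
g=cv2.imread("pics/scene0.png")[:,:,::-1].astype(int); d=g[:,:,0]-g[:,:,2]
s=bot.camera("scene")
for v in range(269,292): print(v,*[f"{x:4d}" for x in d[v,324:358]])
print("cols 324..357")
for z in(.1575,.155,.150): 
    for x,y in((.588,0),): print(z,proj(s,(x,y-.004,z)),proj(s,(x,y+.004,z)),proj(s,(x,y+.005,z)),proj(s,(x+.001,y+.004,z)))
E
```

```text
269  105  107  105  104  105  106  106  105  104  107  106  108  108  109  109  111  113  111  107  106  102  104  105  102  101  103  104  107  105  106  107  106  106  105
270  107  104  105  106  108  110  111  109  108  107  106  106  107  108  114   95   61   90  112  108  105  108  110  108  107  108  106  106  109  106  106  108  109  110
271  109  109  110  108  108  108  110  109  109  107  105  105  103  110   87   11   -5    2   47  116  109  103   74   57   94  111  109  107  103  105  109  104  102   99
272  107  108  106  107  107  108  108  107  105  106  104  104  110  115   89   -3    6    2   35  117  113  110   58   11   76  115  109  105  103  104  103  100   93   97
273  105  103  106  104  108  101   79   99  105  101  102  104  103  111   82    3    9    6   35  122  119  104   42   -2   14   70  113  107  105  104  105  107  110  101
274  107  107  101   85  101   35    1   63  111  105  102  105  107  116   82    2    9   17   61  124  121   96   26    7    1   15  115  114  109  108  103  106  107  104
275   87  111  112  109  105   50   -5   13  117  111  1
[... 3001 characters left out ...]
1.3206803872215), np.float64(270.24040041154024)) (np.float64(341.75444384701956), np.float64(270.1473884107578)) (np.float64(341.5236237615876), np.float64(270.48760610767306))
0.155 (np.float64(337.78753697908064), np.float64(271.98740947362114)) (np.float64(341.26432104790786), np.float64(271.239017724911)) (np.float64(341.69750422592284), np.float64(271.1457733042945)) (np.float64(341.46693420060757), np.float64(271.4867461262707))
0.15 (np.float64(337.6845943227655), np.float64(273.98005148044075)) (np.float64(341.15206951711076), np.float64(273.2279750737984)) (np.float64(341.5840967711181), np.float64(273.1342707250852)) (np.float64(341.35402536969866), np.float64(273.47673739563146))
```

```bash
python3 - <<'E'
from h import *
g=cv2.imread("pics/top0.png")[:,:,::-1].astype(int); d=g[:,:,0]-g[:,:,2]
t=bot.camera("top")
print("wedge rows 212-232, cols 406..426")
ca,sa=np.cos(-.13),np.sin(-.13)
W=lambda x,y,z:np.array(proj(t,(.4752+ca*x-sa*y,-.281+sa*x+ca*y,z)))
def at(v,y,top):
    a=W(.019,y,.017 if top else 0);b=W(.095,y,.0015 if top else 0); return round(float(a[0]+(v-a[1])/(b[1]-a[1])*(b[0]-a[0])),2)
for v in range(214,234,3): print(v,*[f"{x:4d}" for x in d[v,406:427]],[(at(v,y,1),at(v,y,0)) for y in(.017,.009,-.009,-.017)])
print("clip rows, cols 296..320")
for v in range(182,200): print(v,*[f"{x:4d}" for x in d[v,296:320]], "|",*g[v,300:314].mean(1).astype(int))
C=lambda x,y,z:np.round(proj(t,(.588+np.cos(-.12)*x-np.sin(-.12)*y,np.sin(-.12)*x+np.cos(-.12)*y,z)),2)
for y in(.0205,-.0205):print("cheek outer top",y,C(.013,y,.1454),C(-.013,y,.1454),"bottom",C(-.013,y,.1294))
E
```

```text
wedge rows 212-232, cols 406..426
214   95   96   97   68   11    1   14   63   98   98   97   94   97   65    9    2   41   86   99   94   97 [(409.46, 409.24), (412.42, 412.2), (419.07, 418.87), (422.03, 421.84)]
217   91   93   89   63   10    1   13   57   91   91   90   88   90   53    2    2   35   81   95   95   95 [(409.36, 409.03), (412.32, 411.99), (419.0, 418.67), (421.96, 421.64)]
220   91   92   92   57    1    1   26   69   92   92   93   92   70   16    0   -4   34   79   91   91   92 [(409.26, 408.81), (412.23, 411.78), (418.92, 418.47), (421.89, 421.44)]
223   91   92   76   26    3    0   23   70   92   92   93   92   73   23    0    1   39   80   94   94   93 [(409.15, 408.6), (412.14, 411.57), (418.85, 418.27), (421.83, 421.24)]
226   92   93   81   35    0    2   35   78   88   89   92   87   62    4    0    2   46   88   88   88   88 [(409.05, 408.38), (412.05, 411.36), (418.77, 418.07), (421.76, 421.05)]
229   89   89   67    9    1    1   36   83   97   97   97   96   68    5    3    1   55   98   98   98   97 [(408.95, 408.17), (411.95, 411.15), (418.7, 417.8
[... 2752 characters left out ...]
 39 55 68 69 61 52 48 50 61 69 69 68 67
197   94   95   90   70   71   93   91   70   43   40   39   42   39   41   46   44   41   47   24   39   74   86   87   85 | 54 71 70 53 36 34 36 31 34 34 33 33 36 33
198   93   91   93   86   91   92   91   89   87   88   86   84   87   84   65   42   41   43   41   65   83   85   87   85 | 72 71 71 69 68 66 70 69 67 68 53 36 34 30
199   94   94   93   91   91   93   91   89   89   89   88   91   88   89   89   85   86   87   66   65   86   85   86   89 | 70 73 70 68 65 68 70 69 66 66 68 67 69 67
cheek outer top 0.0205 [299.18 184.44] [298.06 194.57] bottom [298.25 196.56]
cheek outer top -0.0205 [315.88 186.04] [314.83 196.18] bottom [314.81 198.15]
```

Edge profiles, corrected for each camera's bias on the wedge, put the axle at y ≈ -0.3 mm (top) and +0.7 mm (scene). The current prong line crosses the axle at y ≈ -0.1 mm, so it is well inside the ±2 mm. Now feeling for the wheel.

```bash
python3 -m handwheel '[{"dx":0,"dy":0,"dz":0.13,"ax":0,"ay":0,"az":0},{"dx":0,"dy":0,"dz":0.13,"ax":0,"ay":0,"az":0},{"dx":0,"dy":0,"dz":0,"ax":0,"ay":0,"az":0},{"dx":0,"dy":0,"dz":0,"ax":0,"ay":0,"az":0}]'
for i in 1 2 3; do python3 -c "
from h import *
st()"; done
python3 -m handwheel '[{"dx":0,"dy":0,"dz":0.03,"ax":0,"ay":0,"az":0},{"dx":0,"dy":0,"dz":0,"ax":0,"ay":0,"az":0}]'
python3 -m handwheel '[{"dx":0,"dy":0,"dz":0.02,"ax":0,"ay":0,"az":0},{"dx":0,"dy":0,"dz":0,"ax":0,"ay":0,"az":0}]'
```

```text
clock: 10.15
eef_pos: [0.4695, 0.014, 0.1638]
tool_rot: [0.06, 0.998, -0.0, -0.0]
ft_force: [-0.3, 0.8, -0.4]
grip_width: 0.0178
t 10.15 p [0.4695 0.014  0.1638] yaw -0.1193 tilt [-6.e-04 -0.e+00 -1.e+00] F [-0.31  0.83 -0.4 ] w 0.0178
t 10.15 p [0.4695 0.014  0.1638] yaw -0.1193 tilt [-6.e-04 -0.e+00 -1.e+00] F [-0.31  0.83 -0.4 ] w 0.0178
t 10.15 p [0.4695 0.014  0.1638] yaw -0.1193 tilt [-6.e-04 -0.e+00 -1.e+00] F [-0.31  0.83 -0.4 ] w 0.0178
clock: 10.35
eef_pos: [0.4697, 0.014, 0.1633]
tool_rot: [0.06, 0.998, -0.0, -0.0]
ft_force: [0.6, 0.1, -0.5]
grip_width: 0.0173
clock: 10.55
eef_pos: [0.4697, 0.014, 0.1628]
tool_rot: [0.06, 0.998, 0.0, 0.0]
ft_force: [0.1, 0.6, -1.0]
grip_width: 0.0176
```

```bash
python3 -m handwheel '[{"dx":0,"dy":0,"dz":0.02,"ax":0,"ay":0,"az":0},{"dx":0,"dy":0,"dz":0,"ax":0,"ay":0,"az":0}]'
python3 -m handwheel '[{"dx":0,"dy":0,"dz":0.02,"ax":0,"ay":0,"az":0},{"dx":0,"dy":0,"dz":0,"ax":0,"ay":0,"az":0}]'
python3 -c "
from h import *
st(); print(bot.get_obs()['ft_torque'])"
```

```text
clock: 10.75
eef_pos: [0.4697, 0.014, 0.1623]
tool_rot: [0.06, 0.998, -0.0, 0.0]
ft_force: [0.4, -0.2, -0.2]
grip_width: 0.0178
clock: 10.95
eef_pos: [0.4698, 0.014, 0.1619]
tool_rot: [0.06, 0.998, 0.0, 0.0]
ft_force: [-0.3, -0.1, -0.2]
grip_width: 0.0179
t 10.95 p [0.4698 0.014  0.1619] yaw -0.1193 tilt [ 3.e-04 -0.e+00 -1.e+00] F [-0.29 -0.09 -0.17] w 0.0179
[-0.00674395 -0.04271442 -0.00806586]
```

```bash
for i in 1; do python3 -m handwheel '[{"dx":0,"dy":0,"dz":0.02,"ax":0,"ay":0,"az":0},{"dx":0,"dy":0,"dz":0,"ax":0,"ay":0,"az":0}]'
python3 -c "
from h import *
st(); print(bot.get_obs()['ft_torque'])"; done
python3 -m handwheel '[{"dx":0,"dy":0,"dz":0.02,"ax":0,"ay":0,"az":0},{"dx":0,"dy":0,"dz":0,"ax":0,"ay":0,"az":0}]'
python3 -c "
from h import *
st(); print(bot.get_obs()['ft_torque'])"
```

```text
clock: 11.15
eef_pos: [0.4698, 0.0141, 0.1615]
tool_rot: [0.06, 0.998, 0.0, 0.0]
ft_force: [-0.4, -0.0, 1.0]
grip_width: 0.0177
t 11.15 p [0.4698 0.0141 0.1615] yaw -0.1193 tilt [ 5.e-04  0.e+00 -1.e+00] F [-0.42 -0.05  1.01] w 0.0177
[0.01275441 0.00416015 0.06189558]
clock: 11.35
eef_pos: [0.4699, 0.014, 0.1611]
tool_rot: [0.06, 0.998, 0.0, 0.0]
ft_force: [-0.2, -0.4, 2.2]
grip_width: 0.0179
t 11.35 p [0.4699 0.014  0.1611] yaw -0.1193 tilt [ 6.e-04  0.e+00 -1.e+00] F [-0.24 -0.36  2.25] w 0.0179
[ 0.0270159  -0.01764202 -0.03795244]
```

```bash
python3 -m handwheel '[{"dx":0,"dy":0,"dz":0.02,"ax":0,"ay":0,"az":0},{"dx":0,"dy":0,"dz":0,"ax":0,"ay":0,"az":0},{"dx":0,"dy":0,"dz":0,"ax":0,"ay":0,"az":0}]'
python3 - <<'E'
from ov import *
st(); print(bot.get_obs()['ft_torque']); overlay("ov2",(0,.0012),(.588,.0003),-.12)
E
```

```text
clock: 11.65
eef_pos: [0.4699, 0.014, 0.1606]
tool_rot: [0.06, 0.998, 0.0, 0.0]
ft_force: [-1.0, -0.1, 4.2]
grip_width: 0.0175
t 11.65 p [0.4699 0.014  0.1606] yaw -0.1193 tilt [ 6.e-04  0.e+00 -1.e+00] F [-0.98 -0.1   4.24] w 0.0175
[ 0.00584463  0.00962705 -0.000233  ]
```

View pics/ov2.png

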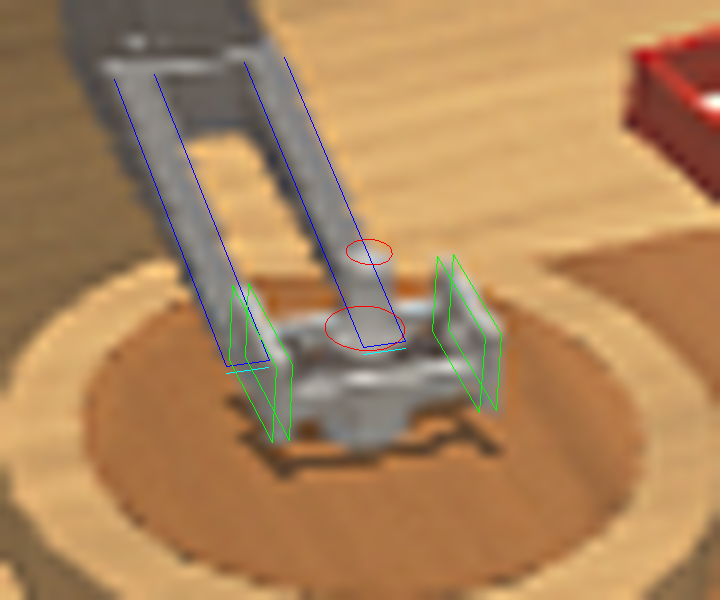

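The overlay matches: tips at px (328,280) and (343,278) straddle the axle at (341,275). The wedge rests on the wheel at about 4 N, with the wheel face near z ≈ 119.5 mm. Sliding in.

```bash
python3 -m handwheel '[{"dx":-0.16,"dy":0.01,"dz":0,"ax":0,"ay":0,"az":0},{"dx":-0.16,"dy":0,"dz":0,"ax":0,"ay":0,"az":0},{"dx":0,"dy":0,"dz":0,"ax":0,"ay":0,"az":0}]'
python3 -m handwheel '[{"dx":-0.16,"dy":0,"dz":0,"ax":0,"ay":0,"az":0},{"dx":-0.16,"dy":0,"dz":0,"ax":0,"ay":0,"az":0},{"dx":0,"dy":0,"dz":0,"ax":0,"ay":0,"az":0}]'
python3 -c "
from h import *
st(); print(bot.get_obs()['ft_torque'])"
```

```text
clock: 12.0
eef_pos: [0.4788, 0.0132, 0.1606]
tool_rot: [0.06, 0.998, -0.0, 0.001]
ft_force: [0.1, -0.7, 4.1]
grip_width: 0.0175
clock: 12.3
eef_pos: [0.4866, 0.0123, 0.1607]
tool_rot: [0.06, 0.998, -0.0, 0.001]
ft_force: [-0.0, 0.7, 5.5]
grip_width: 0.0174
t 12.3 p [0.4866 0.0123 0.1607] yaw -0.1194 tilt [ 1.5e-03 -2.0e-04 -1.0e+00] F [-0.04  0.67  5.53] w 0.0174
[-0.10039298 -0.16292555 -0.03313787]
```

```bash
python3 -m handwheel '[{"dx":-0.16,"dy":0,"dz":0,"ax":0,"ay":0,"az":0},{"dx":-0.16,"dy":0,"dz":0,"ax":0,"ay":0,"az":0},{"dx":0,"dy":0,"dz":0,"ax":0,"ay":0,"az":0}]'
python3 -m handwheel '[{"dx":-0.08,"dy":0,"dz":0,"ax":0,"ay":0,"az":0},{"dx":-0.08,"dy":0,"dz":0,"ax":0,"ay":0,"az":0},{"dx":0,"dy":0,"dz":0,"ax":0,"ay":0,"az":0}]'
python3 -c "
from ov import *
st(); print(bot.get_obs()['ft_torque']); overlay('ov3',(0,.0012),(.588,.0003),-.12)"
```

```text
clock: 12.6
eef_pos: [0.4946, 0.0113, 0.161]
tool_rot: [0.06, 0.998, -0.0, 0.001]
ft_force: [-0.7, -0.7, 6.3]
grip_width: 0.0176
clock: 12.9
eef_pos: [0.4982, 0.0109, 0.1612]
tool_rot: [0.06, 0.998, 0.0, 0.001]
ft_force: [-2.2, 0.4, 8.0]
grip_width: 0.0176
t 12.9 p [0.4982 0.0109 0.1612] yaw -0.1194 tilt [ 1.4e-03 -1.0e-04 -1.0e+00] F [-2.21  0.41  7.97] w 0.0176
[-0.124431    0.14660789 -0.03564225]
```

View pics/ov3.png

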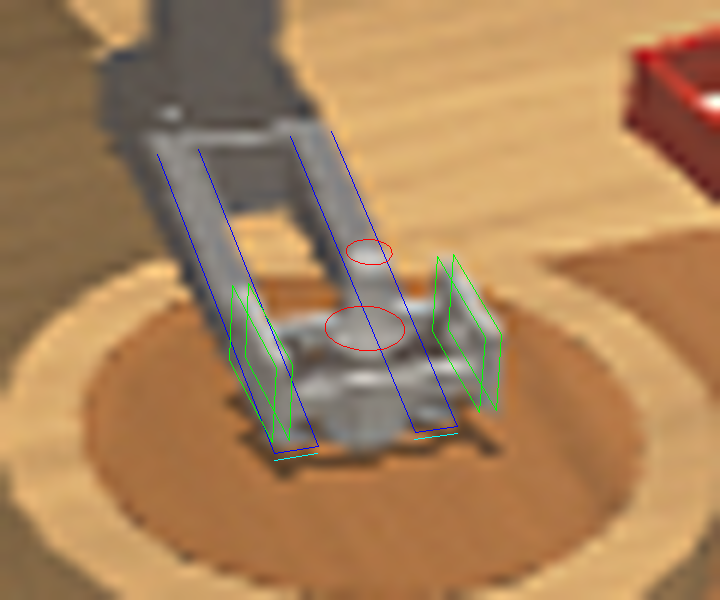

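Both prongs straddle the axle under the clip; the right tip shows at px (346,285). Relieving the down force a little and continuing.

```bash
python3 -m handwheel '[{"dx":-0.08,"dy":0,"dz":-0.015,"ax":0,"ay":0,"az":0},{"dx":-0.08,"dy":0,"dz":0,"ax":0,"ay":0,"az":0},{"dx":0,"dy":0,"dz":0,"ax":0,"ay":0,"az":0}]'
python3 -m handwheel '[{"dx":-0.08,"dy":0,"dz":0,"ax":0,"ay":0,"az":0},{"dx":-0.08,"dy":0,"dz":0,"ax":0,"ay":0,"az":0},{"dx":0,"dy":0,"dz":0,"ax":0,"ay":0,"az":0}]'
python3 -c "
from h import *
st(); print(bot.get_obs()['ft_torque'])"
```

```text
clock: 13.25
eef_pos: [0.5022, 0.0104, 0.1615]
tool_rot: [0.06, 0.998, 0.0, 0.001]
ft_force: [-1.4, 0.7, 7.8]
grip_width: 0.0177
clock: 13.55
eef_pos: [0.5059, 0.01, 0.1617]
tool_rot: [0.06, 0.998, 0.0, 0.001]
ft_force: [-1.9, 0.6, 9.1]
grip_width: 0.0177
t 13.55 p [0.5059 0.01   0.1617] yaw -0.1194 tilt [ 0.0011  0.     -1.    ] F [-1.9   0.58  9.06] w 0.0177
[ 0.01333839  0.43284798 -0.05468091]
```

```bash
python3 -m handwheel '[{"dx":-0.06,"dy":0,"dz":-0.03,"ax":0,"ay":0,"az":0},{"dx":0,"dy":0,"dz":0,"ax":0,"ay":0,"az":0}]'
python3 -m handwheel '[{"dx":-0.06,"dy":0,"dz":0,"ax":0,"ay":0,"az":0},{"dx":0,"dy":0,"dz":0,"ax":0,"ay":0,"az":0}]'
python3 -m handwheel '[{"dx":-0.06,"dy":0,"dz":0,"ax":0,"ay":0,"az":0},{"dx":0,"dy":0,"dz":0,"ax":0,"ay":0,"az":0}]'
python3 -c "
from ov import *
st(); print(bot.get_obs()['ft_torque']); overlay('ov4',(0,.0012),(.588,.0003),-.12)"
```

```text
clock: 13.75
eef_pos: [0.5071, 0.0098, 0.1619]
tool_rot: [0.06, 0.998, 0.0, 0.0]
ft_force: [-2.3, 0.8, 7.6]
grip_width: 0.0177
clock: 13.95
eef_pos: [0.5084, 0.0096, 0.1619]
tool_rot: [0.06, 0.998, 0.0, -0.0]
ft_force: [-2.2, 0.8, 7.7]
grip_width: 0.0182
clock: 14.15
eef_pos: [0.5098, 0.0095, 0.162]
tool_rot: [0.06, 0.998, 0.0, -0.0]
ft_force: [-2.5, 0.5, 8.3]
grip_width: 0.0177
t 14.15 p [0.5098 0.0095 0.162 ] yaw -0.1193 tilt [-2.e-04  1.e-04 -1.e+00] F [-2.47  0.47  8.34] w 0.0177
[-0.037058    0.56401393 -0.01035971]
```

View pics/ov4.png

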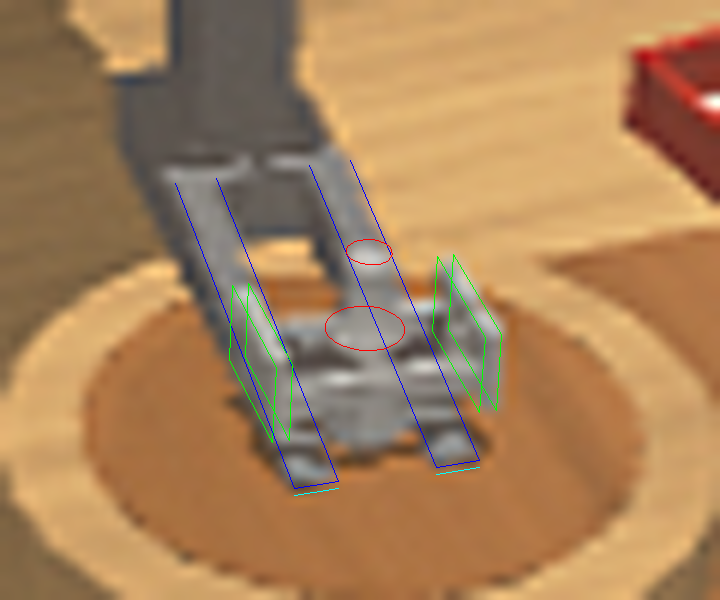

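```bash
python3 -m handwheel '[{"dx":-0.04,"dy":0,"dz":-0.03,"ax":0,"ay":0,"az":0},{"dx":0,"dy":0,"dz":0,"ax":0,"ay":0,"az":0}]'
python3 -m handwheel '[{"dx":-0.04,"dy":0,"dz":0,"ax":0,"ay":0,"az":0},{"dx":0,"dy":0,"dz":0,"ax":0,"ay":0,"az":0}]'
python3 -m handwheel '[{"dx":-0.04,"dy":0,"dz":0,"ax":0,"ay":0,"az":0},{"dx":0,"dy":0,"dz":0,"ax":0,"ay":0,"az":0}]'
python3 -m handwheel '[{"dx":-0.04,"dy":0,"dz":0,"ax":0,"ay":0,"az":0},{"dx":0,"dy":0,"dz":0,"ax":0,"ay":0,"az":0}]'
```

```text
clock: 14.4
eef_pos: [0.5104, 0.0093, 0.1621]
tool_rot: [0.06, 0.998, -0.0, -0.001]
ft_force: [-1.8, 1.1, 5.7]
grip_width: 0.0176
clock: 14.6
eef_pos: [0.5114, 0.0092, 0.1621]
tool_rot: [0.06, 0.998, 0.0, -0.001]
ft_force: [-3.0, 0.4, 5.9]
grip_width: 0.0177
clock: 14.8
eef_pos: [0.5122, 0.0092, 0.1621]
tool_rot: [0.06, 0.998, 0.0, -0.001]
ft_force: [-3.5, 0.2, 6.2]
grip_width: 0.0174
clock: 15.0
eef_pos: [0.5129, 0.0091, 0.1621]
tool_rot: [0.06, 0.998, 0.0, -0.001]
ft_force: [-4.2, 1.6, 6.7]
grip_width: 0.0179
```

```bash
python3 -m handwheel '[{"dx":-0.04,"dy":0,"dz":-0.01,"ax":0,"ay":0,"az":0},{"dx":-0.04,"dy":0,"dz":0,"ax":0,"ay":0,"az":0}]'
python3 -m handwheel '[{"dx":-0.04,"dy":0,"dz":0,"ax":0,"ay":0,"az":0},{"dx":-0.04,"dy":0,"dz":0,"ax":0,"ay":0,"az":0}]'
python3 -m handwheel '[{"dx":-0.04,"dy":0,"dz":0,"ax":0,"ay":0,"az":0},{"dx":-0.04,"dy":0,"dz":0,"ax":0,"ay":0,"az":0}]'
python3 -c "
from ov import *
st(); print(bot.get_obs()['ft_torque']); overlay('ov5',(0,.0012),(.588,.0003),-.12)"
```

```text
clock: 15.2
eef_pos: [0.5143, 0.0089, 0.1621]
tool_rot: [0.06, 0.998, 0.0, -0.002]
ft_force: [-4.8, 0.6, 6.5]
grip_width: 0.0176
clock: 15.4
eef_pos: [0.5159, 0.0087, 0.1621]
tool_rot: [0.059, 0.998, 0.0, -0.002]
ft_force: [-6.3, -0.3, 8.0]
grip_width: 0.0177
clock: 15.6
eef_pos: [0.5176, 0.0085, 0.1621]
tool_rot: [0.059, 0.998, 0.0, -0.002]
ft_force: [-5.9, 0.7, 7.9]
grip_width: 0.0179
t 15.6 p [0.5176 0.0085 0.1621] yaw -0.119 tilt [-4.7e-03  4.0e-04 -1.0e+00] F [-5.87  0.69  7.95] w 0.0179
[ 0.04378764  1.3768869  -0.00245394]
```

View pics/ov5.png

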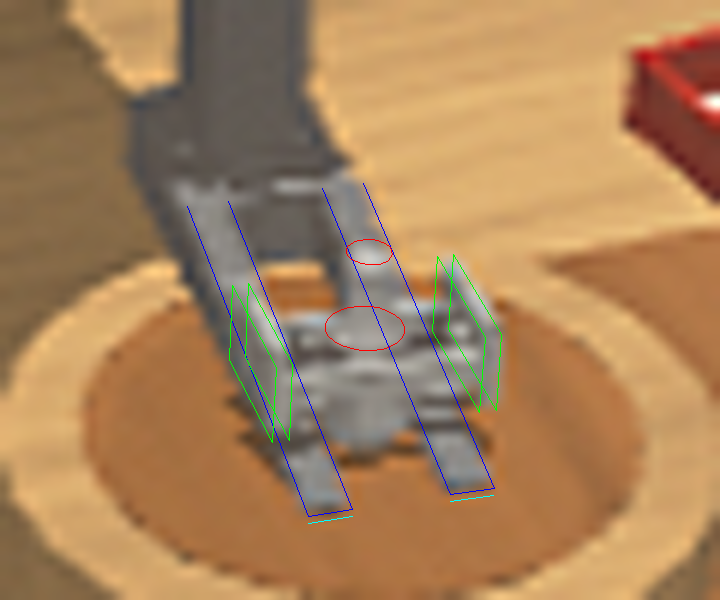

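```bash
python3 -m handwheel '[{"dx":-0.04,"dy":0,"dz":-0.03,"ax":0,"ay":0,"az":0},{"dx":-0.04,"dy":0,"dz":0,"ax":0,"ay":0,"az":0},{"dx":-0.04,"dy":0,"dz":0,"ax":0,"ay":0,"az":0}]'
python3 -m handwheel '[{"dx":-0.04,"dy":0,"dz":-0.01,"ax":0,"ay":0,"az":0},{"dx":-0.04,"dy":0,"dz":0,"ax":0,"ay":0,"az":0},{"dx":-0.04,"dy":0,"dz":0,"ax":0,"ay":0,"az":0}]'
python3 -c "
from h import *
st(); print(bot.get_obs()['ft_torque'])"
```

```text
clock: 15.95
eef_pos: [0.5203, 0.0081, 0.1622]
tool_rot: [0.06, 0.998, 0.0, -0.003]
ft_force: [-5.8, 0.8, 5.6]
grip_width: 0.0176
clock: 16.25
eef_pos: [0.5232, 0.0078, 0.1622]
tool_rot: [0.059, 0.998, 0.0, -0.003]
ft_force: [-6.1, 0.7, 3.8]
grip_width: 0.0179
t 16.25 p [0.5232 0.0078 0.1622] yaw -0.119 tilt [-6.1e-03  4.0e-04 -1.0e+00] F [-6.07  0.71  3.82] w 0.0179
[0.04189198 1.20730353 0.01281845]
```

```bash
python3 -m handwheel '[{"dx":-0.04,"dy":0,"dz":0,"ax":0,"ay":0,"az":0},{"dx":-0.04,"dy":0,"dz":0,"ax":0,"ay":0,"az":0},{"dx":-0.04,"dy":0,"dz":0,"ax":0,"ay":0,"az":0},{"dx":-0.04,"dy":0,"dz":0,"ax":0,"ay":0,"az":0}]'
python3 -m handwheel '[{"dx":-0.04,"dy":0,"dz":0,"ax":0,"ay":0,"az":0},{"dx":-0.04,"dy":0,"dz":0,"ax":0,"ay":0,"az":0},{"dx":-0.04,"dy":0,"dz":0,"ax":0,"ay":0,"az":0},{"dx":-0.04,"dy":0,"dz":0,"ax":0,"ay":0,"az":0}]'
python3 -c "
from ov import *
st(); print(bot.get_obs()['ft_torque']); overlay('ov6',(0,.0012),(.588,.0003),-.12)"
```

```text
clock: 16.65
eef_pos: [0.5271, 0.0073, 0.1622]
tool_rot: [0.059, 0.998, 0.0, -0.003]
ft_force: [-5.9, 1.7, 4.5]
grip_width: 0.018
clock: 17.05
eef_pos: [0.531, 0.0068, 0.1622]
tool_rot: [0.06, 0.998, 0.0, -0.003]
ft_force: [-6.5, 1.3, 4.2]
grip_width: 0.0179
t 17.05 p [0.531  0.0068 0.1622] yaw -0.1191 tilt [-6.3e-03  4.0e-04 -1.0e+00] F [-6.5   1.28  4.23] w 0.0179
[ 0.04210541  1.18452952 -0.00499208]
```

View pics/ov6.png

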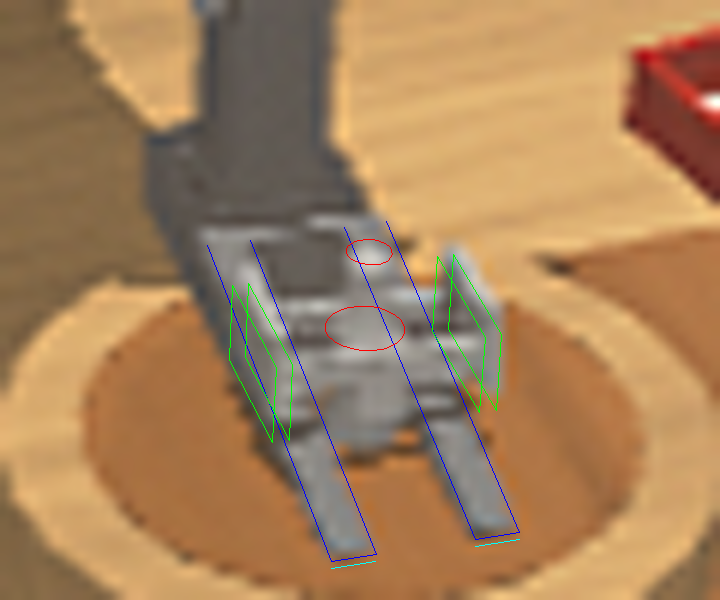

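The clip is rising: its cheeks are about 1 px higher, and the prong tips are out at px (340,295) and (351,294). Forces are steady.

```bash
python3 -m handwheel '[{"dx":-0.04,"dy":0,"dz":0,"ax":0,"ay":0,"az":0},{"dx":-0.04,"dy":0,"dz":0,"ax":0,"ay":0,"az":0},{"dx":-0.04,"dy":0,"dz":0,"ax":0,"ay":0,"az":0},{"dx":-0.04,"dy":0,"dz":0,"ax":0,"ay":0,"az":0}]'
python3 -m handwheel '[{"dx":-0.04,"dy":0,"dz":0,"ax":0,"ay":0,"az":0},{"dx":-0.04,"dy":0,"dz":0,"ax":0,"ay":0,"az":0},{"dx":-0.04,"dy":0,"dz":0,"ax":0,"ay":0,"az":0},{"dx":-0.04,"dy":0,"dz":0,"ax":0,"ay":0,"az":0}]'
python3 -c "
from ov import *
st(); print(bot.get_obs()['ft_torque']); overlay('ov7',(0,.0012),(.588,.0003),-.12)"
```

```text
clock: 17.5
eef_pos: [0.5365, 0.0062, 0.1623]
tool_rot: [0.06, 0.998, -0.0, -0.002]
ft_force: [-3.2, 0.8, 0.8]
grip_width: 0.0179
clock: 17.9
eef_pos: [0.5422, 0.0056, 0.1634]
tool_rot: [0.06, 0.998, 0.0, 0.0]
ft_force: [-0.4, 0.5, -0.4]
grip_width: 0.0173
t 17.9 p [0.5422 0.0056 0.1634] yaw -0.1194 tilt [ 7.e-04 -0.e+00 -1.e+00] F [-0.35  0.47 -0.44] w 0.0173
[0.01300287 0.03164286 0.03293783]
```

View pics/ov7.png

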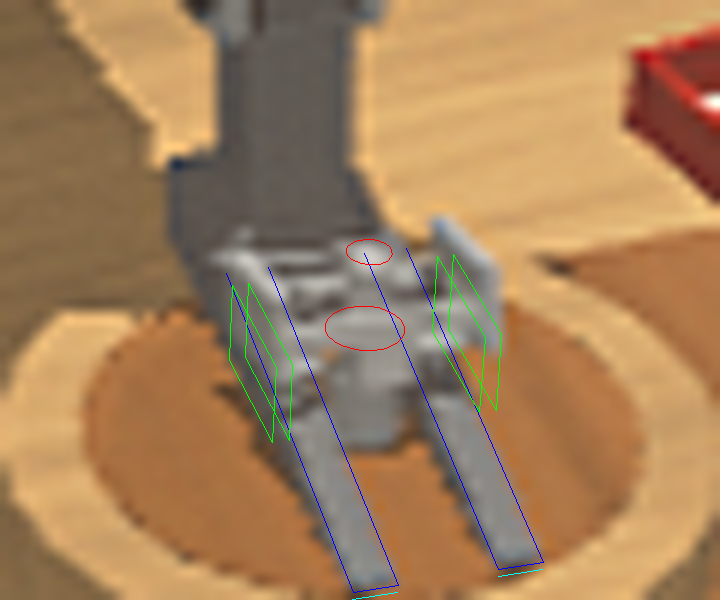

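```bash
python3 -c "
from ov import *
overlay('ov8',(0,.0012),(.588,.0008),-.12,zc=.1345); st()"
```

```text
t 18.0 p [0.5421 0.0056 0.1634] yaw -0.1193 tilt [ 5.e-04 -0.e+00 -1.e+00] F [ 0.34  0.84 -1.09] w 0.0175
```

View pics/ov8.png

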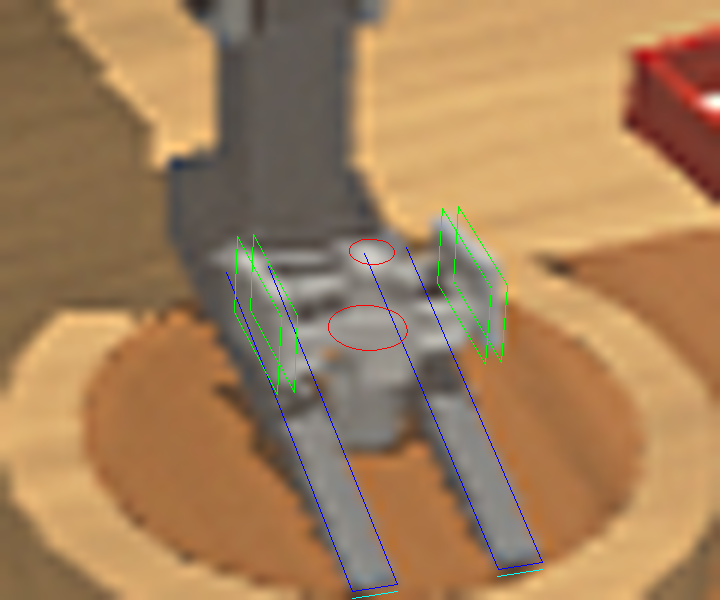

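```bash
python3 - <<'E'
from h import *
from scipy.optimize import least_squares
s=bot.camera("scene"); crop(s,337,278,50,40,16,"s9"); 
cs=lambda x,y:(309.54+x/12,249.54+y/12)
a=.019
ob=[((-.013,-a),cs(226,258)),((.013,-a),cs(298,335)),((-.013,a),cs(436,218)),((.013,a),cs(498,275))]
def res(p):
    r=[]
    for (x,y),uv in ob:
        X=R.from_euler("zyx",[p[2],p[4],p[5]]).apply([x,y,.021])+[p[0],p[1]+.0012,p[3]]; r+=list(np.array(proj(s,X))-uv)
    return r+[p[4]*3,p[5]*3,(p[0]-.588)*100,(p[1]-.0005)*100]
f=least_squares(res,[.588,.0005,0,.134,0,0]); print(np.round(f.x,4),np.round(f.fun,2))
E
```

```text
s9 origin 312 258 scale 16
[ 5.896e-01  5.000e-04  2.400e-03  1.326e-01 -7.250e-02  3.700e-02] [ 0.74  0.3  -0.16 -0.34 -0.42 -0.42 -0.17  0.44 -0.22  0.11  0.16  0.  ]
```

View pics/s9.png

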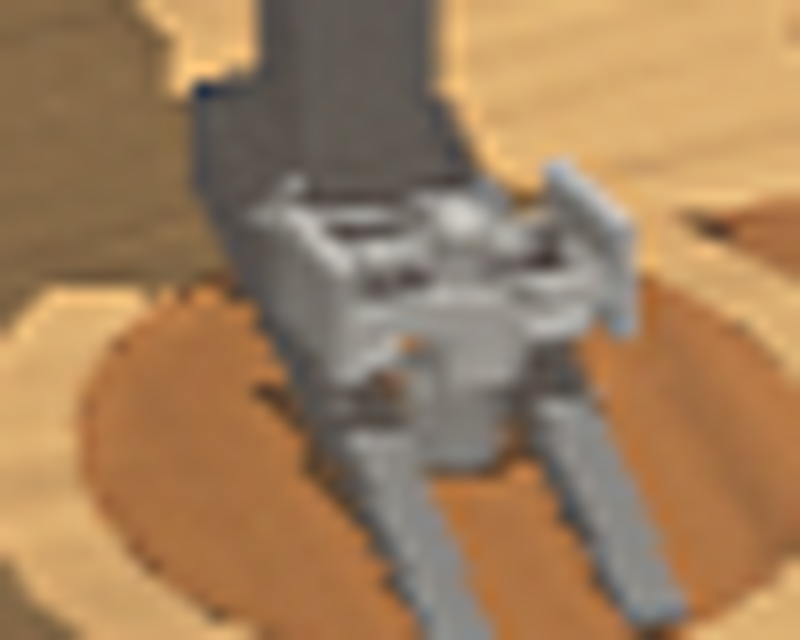

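The clip has popped over the lip (force dropped to about 0). It fits at about 7.6 mm up and turned to yaw ≈ 0, possibly still resting on the prongs. I'll push a few mm further so its height is beyond doubt.

```bash
python3 -m handwheel '[{"dx":-0.06,"dy":0,"dz":0,"ax":0,"ay":0,"az":0},{"dx":-0.06,"dy":0,"dz":0,"ax":0,"ay":0,"az":0},{"dx":-0.06,"dy":0,"dz":0,"ax":0,"ay":0,"az":0},{"dx":-0.06,"dy":0,"dz":0,"ax":0,"ay":0,"az":0},{"dx":0,"dy":0,"dz":0,"ax":0,"ay":0,"az":0},{"dx":0,"dy":0,"dz":0,"ax":0,"ay":0,"az":0}]'
python3 - <<'E'
from h import *
st(); s=bot.camera("scene"); crop(s,337,278,50,40,16,"s10")
E
```

```text
clock: 18.65
eef_pos: [0.5477, 0.0049, 0.1634]
tool_rot: [0.06, 0.998, -0.0, -0.0]
ft_force: [-0.2, 0.3, -0.4]
grip_width: 0.0179
t 18.65 p [0.5477 0.0049 0.1634] yaw -0.1193 tilt [-1.e-04 -0.e+00 -1.e+00] F [-0.2   0.32 -0.41] w 0.0179
s10 origin 312 258 scale 16
```

View pics/s10.png

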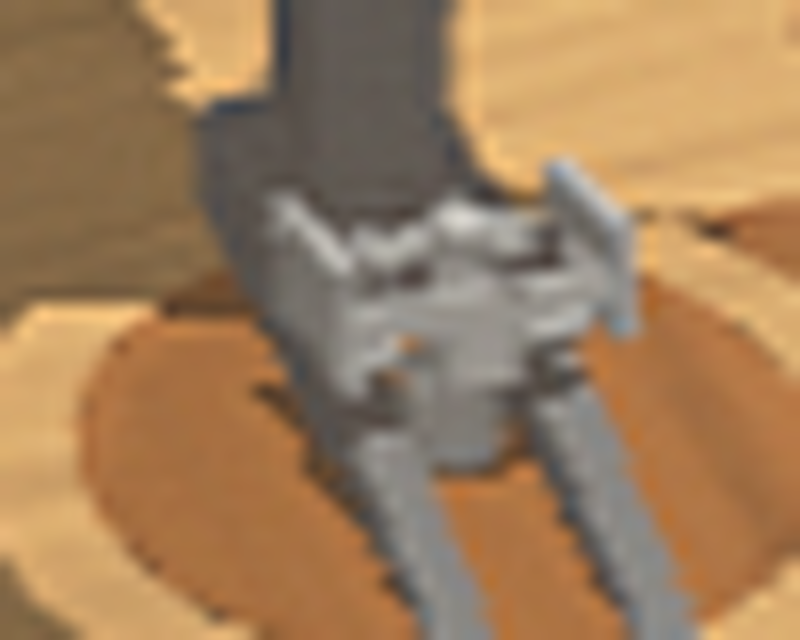

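The clip did not move as the wedge went a further 6 mm, with zero force, so it rests on the cone clear above the prongs. Drawing the wedge straight out.

```bash
python3 -m handwheel '[{"dx":0.2,"dy":0,"dz":0,"ax":0,"ay":0,"az":0},{"dx":0.3,"dy":0,"dz":0,"ax":0,"ay":0,"az":0},{"dx":0.4,"dy":0,"dz":0,"ax":0,"ay":0,"az":0},{"dx":0.4,"dy":0,"dz":0,"ax":0,"ay":0,"az":0},{"dx":0.4,"dy":0,"dz":0,"ax":0,"ay":0,"az":0},{"dx":0.4,"dy":0,"dz":0,"ax":0,"ay":0,"az":0},{"dx":0.4,"dy":0,"dz":0,"ax":0,"ay":0,"az":0},{"dx":0.4,"dy":0,"dz":0,"ax":0,"ay":0,"az":0},{"dx":0.4,"dy":0,"dz":0,"ax":0,"ay":0,"az":0},{"dx":0.3,"dy":0,"dz":0,"ax":0,"ay":0,"az":0},{"dx":0,"dy":0,"dz":0,"ax":0,"ay":0,"az":0}]'
python3 - <<'E'
from h import *
need([.46,-.17,.2]); s=bot.camera("scene"); crop(s,337,278,50,40,16,"s11")
E
```

```text
clock: 19.8
eef_pos: [0.4572, 0.0158, 0.1635]
tool_rot: [0.06, 0.998, -0.0, -0.0]
ft_force: [0.5, -0.6, -1.2]
grip_width: 0.0176
t 19.8 p [0.4572 0.0158 0.1635] yaw -0.1191 tilt [-4.e-04  0.e+00 -1.e+00] F [ 0.53 -0.58 -1.2 ] w 0.0176
need rows-units [-0.99 -7.36 -1.46]
s11 origin 312 258 scale 16
```

View pics/s11.png

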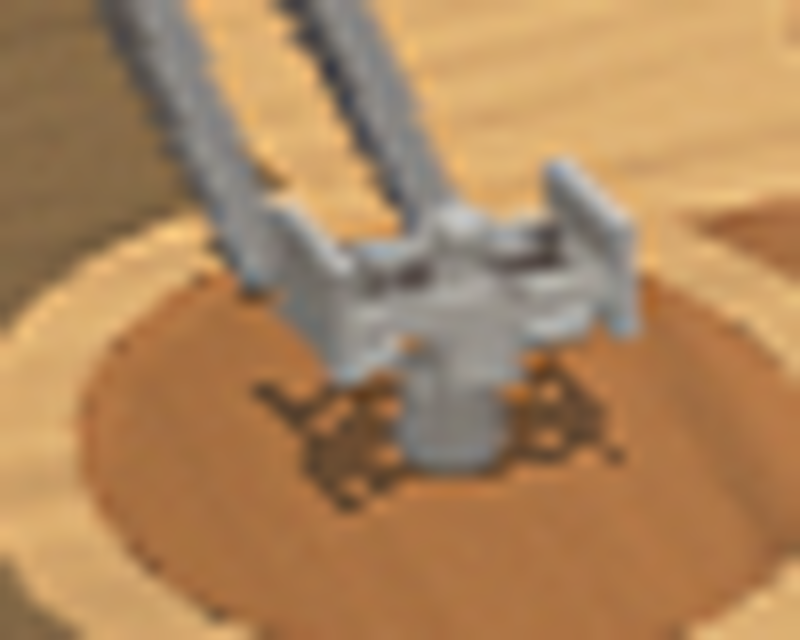

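The clip stays up on the cone, clear of the wheel, with its shadow below at px (333,285). Taking the wedge to free table at about (0.46, -0.17).

```bash
python3 -m handwheel '[{"dx":0.3,"dy":0,"dz":-0.6,"ax":0,"ay":0,"az":0},{"dx":0,"dy":-0.9,"dz":0,"ax":0,"ay":0,"az":0},{"dx":0,"dy":-0.9,"dz":0,"ax":0,"ay":0,"az":0},{"dx":0,"dy":-0.9,"dz":0,"ax":0,"ay":0,"az":0},{"dx":0,"dy":-0.9,"dz":0,"ax":0,"ay":0,"az":0},{"dx":0,"dy":-0.9,"dz":0,"ax":0,"ay":0,"az":0},{"dx":0,"dy":-0.9,"dz":0.5,"ax":0,"ay":0,"az":0},{"dx":0,"dy":-0.9,"dz":1,"ax":0,"ay":0,"az":0},{"dx":0,"dy":-0.9,"dz":1,"ax":0,"ay":0,"az":0},{"dx":0,"dy":0,"dz":1,"ax":0,"ay":0,"az":0},{"dx":0,"dy":0,"dz":1,"ax":0,"ay":0,"az":0},{"dx":0,"dy":0,"dz":0,"ax":0,"ay":0,"az":0}]'
python3 -m handwheel '[{"dx":0,"dy":0,"dz":0,"ax":0,"ay":0,"az":0},{"dx":0,"dy":0,"dz":0,"ax":0,"ay":0,"az":0}]'
python3 -c "
from h import *
need([.46,-.17,.042])"
```

```text
clock: 21.05
eef_pos: [0.4269, -0.1616, 0.0629]
tool_rot: [0.06, 0.998, 0.001, -0.003]
ft_force: [-1.2, 1.3, -0.4]
grip_width: 0.0174
clock: 21.25
eef_pos: [0.4309, -0.1626, 0.0673]
tool_rot: [0.059, 0.998, -0.0, 0.001]
ft_force: [-0.1, -0.1, -0.4]
grip_width: 0.0176
t 21.25 p [ 0.4309 -0.1626  0.0673] yaw -0.119 tilt [ 0.0025 -0.001  -1.    ] F [-0.09 -0.11 -0.43] w 0.0176
need rows-units [-1.19 -0.16  1.01]
```

```bash
python3 -m handwheel '[{"dx":0,"dy":0,"dz":0.5,"ax":0,"ay":0,"az":0},{"dx":0,"dy":0,"dz":0.3,"ax":0,"ay":0,"az":0},{"dx":0,"dy":0,"dz":0.08,"ax":0,"ay":0,"az":0},{"dx":0,"dy":0,"dz":0,"ax":0,"ay":0,"az":0},{"dx":0,"dy":0,"dz":0,"ax":0,"ay":0,"az":0}]'
python3 -m handwheel '[{"dx":0,"dy":0,"dz":0.05,"ax":0,"ay":0,"az":0},{"dx":0,"dy":0,"dz":0.04,"ax":0,"ay":0,"az":0},{"dx":0,"dy":0,"dz":0,"ax":0,"ay":0,"az":0}]'
python3 -c "
from h import *
need([.46,-.17,.042])"
```

```text
clock: 21.75
eef_pos: [0.4298, -0.1623, 0.0445]
tool_rot: [0.06, 0.998, -0.0, 0.0]
ft_force: [0.2, -0.8, -0.6]
grip_width: 0.0179
clock: 22.05
eef_pos: [0.4297, -0.1622, 0.0421]
tool_rot: [0.06, 0.998, -0.0, 0.0]
ft_force: [-0.7, 1.7, 2.4]
grip_width: 0.0176
t 22.05 p [ 0.4297 -0.1622  0.0421] yaw -0.1193 tilt [ 7.e-04 -1.e-04 -1.e+00] F [-0.74  1.74  2.37] w 0.0176
need rows-units [-1.24 -0.16  0.  ]
```

Contact with the table. Opening, then rising straight up.

```bash
python3 -m handwheel '[{"dx":0,"dy":0,"dz":0,"ax":0,"ay":0,"az":0},{"dx":0,"dy":0,"dz":0,"ax":0,"ay":0,"az":0},{"dx":0,"dy":0,"dz":0,"ax":0,"ay":0,"az":0},{"dx":0,"dy":0,"dz":0,"ax":0,"ay":0,"az":0},{"dx":0,"dy":0,"dz":0,"ax":0,"ay":0,"az":0}]' 0.6
python3 -m handwheel '[{"dx":0,"dy":0,"dz":-0.5,"ax":0,"ay":0,"az":0},{"dx":0,"dy":0,"dz":-1,"ax":0,"ay":0,"az":0},{"dx":0,"dy":0,"dz":-1,"ax":0,"ay":0,"az":0},{"dx":0,"dy":0,"dz":-1,"ax":0,"ay":0,"az":0},{"dx":0,"dy":0,"dz":-1,"ax":0,"ay":0,"az":0},{"dx":0,"dy":0,"dz":-1,"ax":0,"ay":0,"az":0},{"dx":0,"dy":0,"dz":-1,"ax":0,"ay":0,"az":0},{"dx":0,"dy":0,"dz":-1,"ax":0,"ay":0,"az":0},{"dx":0,"dy":0,"dz":0,"ax":0,"ay":0,"az":0}]'
python3 - <<'E'
from h import *
st(); s=bot.camera("scene"); t=bot.camera("top")
for n,c in(("scene2",s),("top2",t)): cv2.imwrite(f"pics/{n}.png",c["img"][:,:,::-1])
crop(t,308,190,50,40,14,"t12"); crop(s,337,278,50,40,16,"s12")
E
```

```text
clock: 22.55
eef_pos: [0.4294, -0.1622, 0.0416]
tool_rot: [0.06, 0.998, 0.0, -0.0]
ft_force: [-0.1, -0.3, 0.1]
grip_width: 0.0685
clock: 23.45
eef_pos: [0.4315, -0.163, 0.2327]
tool_rot: [0.06, 0.998, -0.001, 0.003]
ft_force: [0.4, -0.8, 0.2]
grip_width: 0.0683
t 23.45 p [ 0.4315 -0.163   0.2327] yaw -0.1193 tilt [ 0.0067 -0.0025 -1.    ] F [ 0.39 -0.78  0.18] w 0.0683
t12 origin 283 170 scale 14
s12 origin 312 258 scale 16
```

View pics/scene2.png

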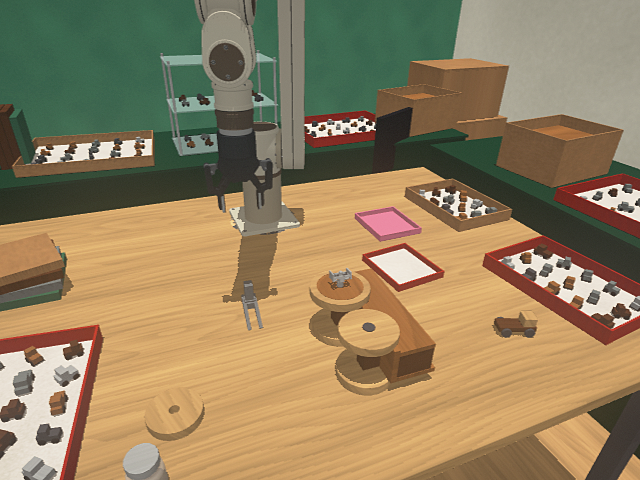

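View pics/t12.png

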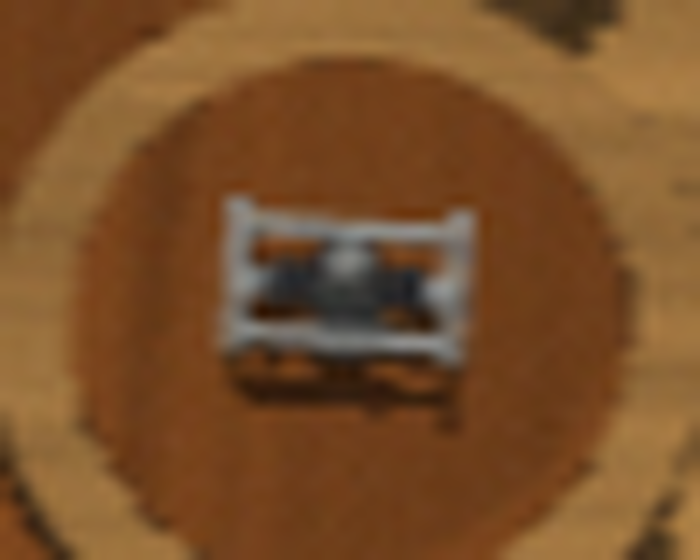

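View pics/s12.png

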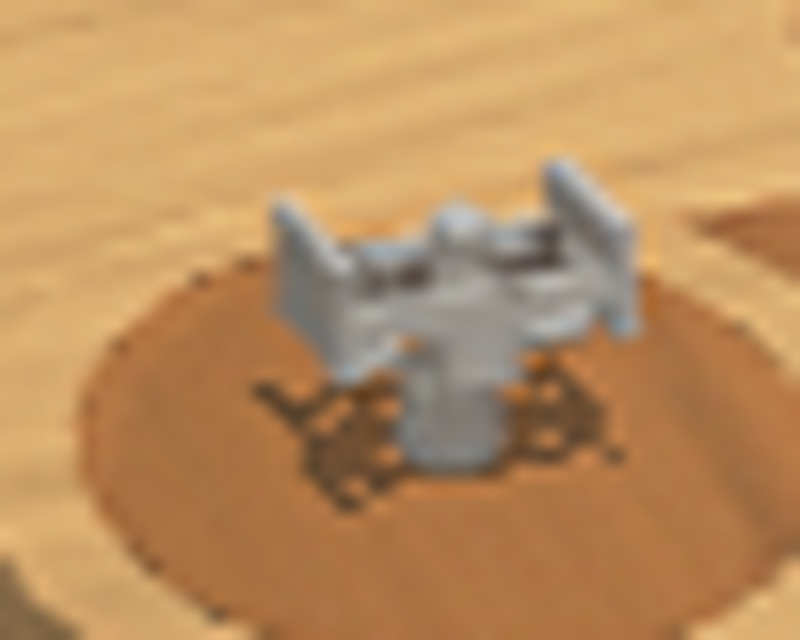

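The clip is loose on the cone, with its cheeks at top px (300,190) and (316,190). The wedge stands flat at scene px (251,305).

```bash
python3 - <<'E'
from fit import *
t=bot.camera("top"); s=bot.camera("scene")
ct=lambda x,y:(283-.46+x/14,170-.46+y/14); cs=lambda x,y:(312-.47+x/16,258-.47+y/16)
a=.0195
ot=[(t,(.013,a,.021),ct(240,200)),(t,(-.013,a,.021),ct(233,345)),(t,(.013,-a,.021),ct(464,212)),(t,(-.013,-a,.021),ct(453,358))]
os=[(s,(-.013,-a,.021),cs(284,202)),(s,(.013,-a,.021),cs(350,275)),(s,(-.013,a,.021),cs(560,165)),(s,(.013,a,.021),cs(630,230))]
for z in(.1325,.1345,.136): print(z,"top",*fit(ot,[.588,0,0],z),"scene",*fit(os,[.588,0,0],z))
need([.588,.0003,.22])
E
```

```text
0.1325 top [ 0.58749476 -0.00099181 -0.07847267] [-0.   0.1 -0.2 -0.1  0.   0.1  0.2 -0.1] scene [ 0.58433595  0.00298744 -0.07073207] [-0.1 -0.9  0.1  1.1 -0.1 -1.5  0.1  0.9]
0.1345 top [ 0.58683371 -0.00100158 -0.07847714] [-0.   0.1 -0.2 -0.1  0.   0.1  0.2 -0.1] scene [ 0.58702838  0.00163788 -0.06946656] [-0.1 -0.9  0.   1.2 -0.1 -1.5  0.1  0.9]
0.136 top [ 0.58633793 -0.0010089  -0.07848046] [-0.   0.  -0.2 -0.1  0.   0.1  0.2 -0.1] scene [ 0.58904769  0.00062585 -0.06849155] [-0.1 -0.9  0.   1.2 -0.1 -1.5  0.2  0.9]
t 23.65 p [ 0.4287 -0.1619  0.2281] yaw -0.1193 tilt [-1.9e-03  8.0e-04 -1.0e+00] F [-0.41  0.08 -0.79] w 0.068
need rows-units [-5.55  7.2   0.32]
```

```bash
python3 -m handwheel '[{"dx":-0.6,"dy":0.8,"dz":0,"ax":0,"ay":0,"az":0},{"dx":-0.6,"dy":0.8,"dz":0,"ax":0,"ay":0,"az":0},{"dx":-0.6,"dy":0.8,"dz":0,"ax":0,"ay":0,"az":0},{"dx":-0.6,"dy":0.8,"dz":0,"ax":0,"ay":0,"az":0},{"dx":-0.6,"dy":0.8,"dz":0,"ax":0,"ay":0,"az":0},{"dx":-0.6,"dy":0.8,"dz":0,"ax":0,"ay":0,"az":0},{"dx":-0.6,"dy":0.8,"dz":0,"ax":0,"ay":0,"az":0},{"dx":-0.6,"dy":0.8,"dz":0,"ax":0,"ay":0,"az":0},{"dx":-0.6,"dy":0.8,"dz":0,"ax":0,"ay":0,"az":-0.3},{"dx":0,"dy":0,"dz":0,"ax":0,"ay":0,"az":0},{"dx":0,"dy":0,"dz":0,"ax":0,"ay":0,"az":0}]' 0.9
python3 -c "
from h import *
need([.587,.0002,.19])"
```

```text
clock: 24.75
eef_pos: [0.5841, 0.0008, 0.2273]
tool_rot: [0.037, 0.999, -0.0, -0.002]
ft_force: [0.3, -0.7, 0.2]
grip_width: 0.0811
t 24.75 p [0.5841 0.0008 0.2273] yaw -0.0737 tilt [-3.6e-03 -3.0e-04 -1.0e+00] F [ 0.31 -0.7   0.22] w 0.0811
need rows-units [-0.12 -0.01  1.49]
```

```bash
python3 -m handwheel '[{"dx":-0.12,"dy":-0.01,"dz":0.7,"ax":0,"ay":0,"az":0},{"dx":0,"dy":0,"dz":0.7,"ax":0,"ay":0,"az":0},{"dx":0,"dy":0,"dz":0,"ax":0,"ay":0,"az":0},{"dx":0,"dy":0,"dz":0,"ax":0,"ay":0,"az":0}]' 0.6
python3 - <<'E'
from h import *
need([.587,.0002,.149]); s=bot.camera("scene"); crop(s,337,270,70,56,11,"s13")
E
```

```text
clock: 25.15
eef_pos: [0.5869, -0.0007, 0.194]
tool_rot: [0.038, 0.999, -0.0, -0.001]
ft_force: [-0.1, 0.1, -0.3]
grip_width: 0.0686
t 25.15 p [ 0.5869 -0.0007  0.194 ] yaw -0.0754 tilt [-1.6e-03 -2.0e-04 -1.0e+00] F [-0.11  0.06 -0.27] w 0.0686
need rows-units [-0.    0.04  1.8 ]
s13 origin 302 242 scale 11
```

View pics/s13.png

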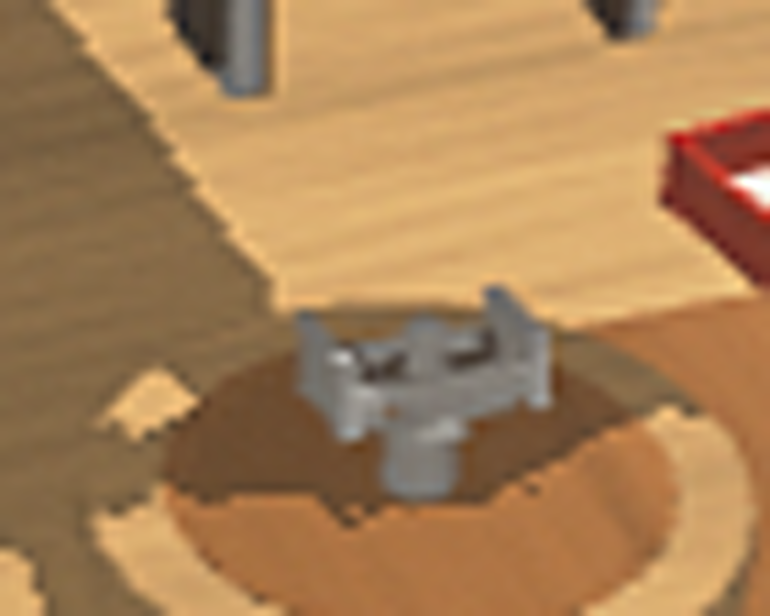

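The open fingers, at px (324,250) and (359,245), straddle the clip at (341,275). Descending to the cheeks.

```bash
python3 -m handwheel '[{"dx":0,"dy":0.03,"dz":0.6,"ax":0,"ay":0,"az":0},{"dx":0,"dy":0,"dz":0.6,"ax":0,"ay":0,"az":0},{"dx":0,"dy":0,"dz":0.5,"ax":0,"ay":0,"az":0},{"dx":0,"dy":0,"dz":0,"ax":0,"ay":0,"az":0},{"dx":0,"dy":0,"dz":0,"ax":0,"ay":0,"az":0},{"dx":0,"dy":0,"dz":0,"ax":0,"ay":0,"az":0}]'
python3 - <<'E'
from h import *
need([.587,.0002,.149]); s=bot.camera("scene"); crop(s,337,270,70,56,11,"s14")
E
```

```text
clock: 25.8
eef_pos: [0.5886, 0.0007, 0.1528]
tool_rot: [0.037, 0.999, 0.0, 0.001]
ft_force: [0.3, 0.0, -0.4]
grip_width: 0.0684
t 25.8 p [0.5886 0.0007 0.1528] yaw -0.0744 tilt [ 0.0018  0.     -1.    ] F [ 0.3   0.02 -0.44] w 0.0684
need rows-units [ 0.06 -0.02  0.15]
s14 origin 302 242 scale 11
```

View pics/s14.png

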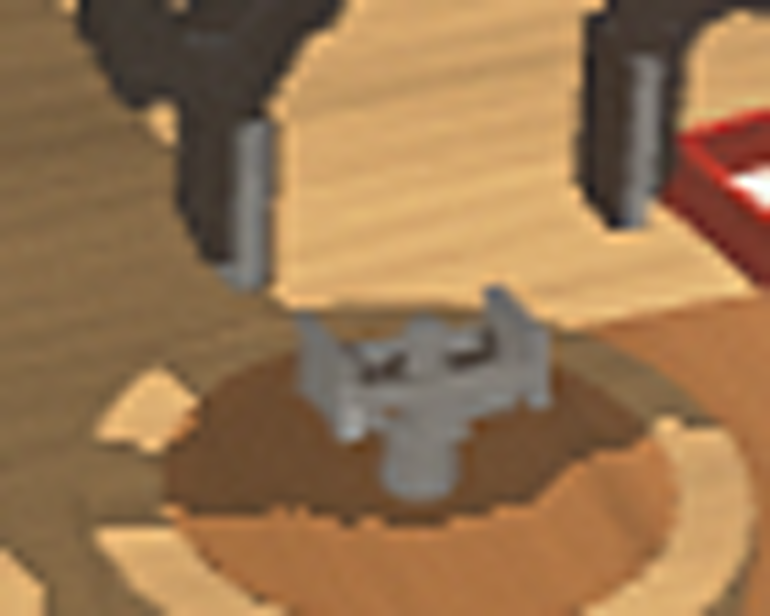

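```bash
python3 -m handwheel '[{"dx":0.05,"dy":0,"dz":0.17,"ax":0,"ay":0,"az":0},{"dx":0,"dy":0,"dz":0,"ax":0,"ay":0,"az":0},{"dx":0,"dy":0,"dz":0,"ax":0,"ay":0,"az":0}]' 0.25
python3 - <<'E'
from h import *
need([.587,.0002,.148]); s=bot.camera("scene"); crop(s,337,270,70,56,11,"s15")
E
```

```text
clock: 26.15
eef_pos: [0.5865, 0.0008, 0.1474]
tool_rot: [0.037, 0.999, -0.0, -0.0]
ft_force: [0.8, 0.3, 1.0]
grip_width: 0.0534
t 26.15 p [0.5865 0.0008 0.1474] yaw -0.0743 tilt [-3.e-04 -1.e-04 -1.e+00] F [0.75 0.28 0.97] w 0.0534
need rows-units [-0.02 -0.02 -0.03]
s15 origin 302 242 scale 11
```

View pics/s15.png

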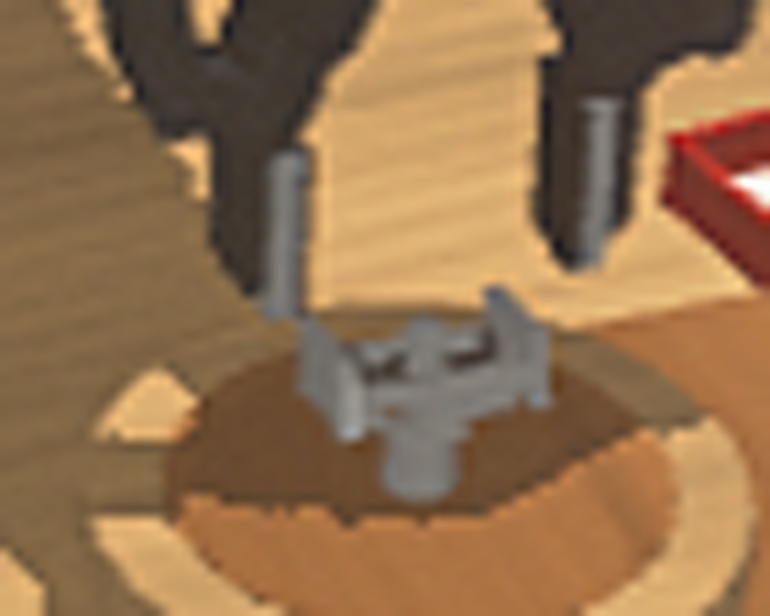

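```bash
python3 - <<'E'
from h import *
s=bot.camera("scene"); o=bot.get_obs();p=o["eef_pos"];M=R.from_quat(o["tool_rot"]).as_matrix()
f=lambda P:tuple(np.round((np.array(proj(s,P))-(301.54,241.54))*11))
for y in(-.0267,.0267):
  for z in(0,.01,.019): print(y,z,f(p+M[:,1]*y+M[:,2]*z))
print("clip centre",f((.587,.0003,.1475)),"lorwer",f((.587,.0003,.1345)))
E
```

```text
-0.0267 0 (np.float64(285.0), np.float64(381.0))
-0.0267 0.01 (np.float64(284.0), np.float64(425.0))
-0.0267 0.019 (np.float64(282.0), np.float64(464.0))
0.0267 0 (np.float64(547.0), np.float64(337.0))
0.0267 0.01 (np.float64(544.0), np.float64(380.0))
0.0267 0.019 (np.float64(541.0), np.float64(419.0))
clip centre (np.float64(415.0), np.float64(361.0)) lorwer (np.float64(412.0), np.float64(417.0))
```

```bash
python3 - <<'E'
from h import *
s=bot.camera("scene")
f=lambda P,o,k:tuple(np.round((np.array(proj(s,P))-o+.46)*k))
for y in(-.0089,.0089):
  for z in(.042,.023): print("s3",y,z,f((.4752+.13*y,-.281+y,z),np.array([154,290]),7))
o=bot.get_obs(); print(np.round(o["joint_pos"],3),np.round(o["eef_pos"],4),o["tool_rot"])
cv2.imwrite("pics/scene3.png",s["img"][:,:,::-1]); crop(s,335,250,110,90,7,"s16")
E
```

```text
s3 -0.0089 0.042 (np.float64(299.0), np.float64(166.0))
s3 -0.0089 0.023 (np.float64(306.0), np.float64(213.0))
s3 0.0089 0.042 (np.float64(357.0), np.float64(157.0))
s3 0.0089 0.023 (np.float64(364.0), np.float64(204.0))
[1.000e-03 4.480e-01 1.200e-01 1.243e+00 0.000e+00 7.600e-02] [0.5867 0.0008 0.1475] [3.71291291e-02 9.99310473e-01 9.53937173e-06 7.89435633e-05]
s16 origin 280 205 scale 7
```

View pics/s16.png

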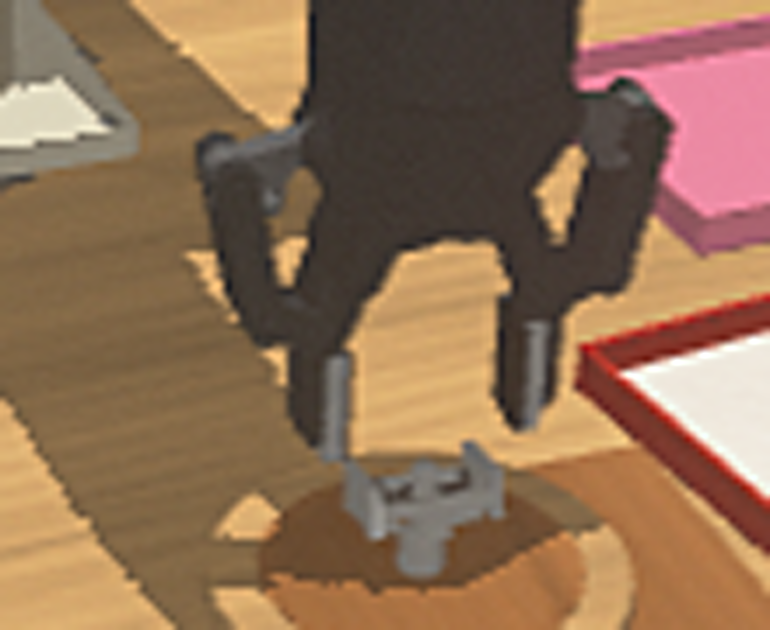

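```bash
python3 - <<'E'
from h import *
s=bot.camera("scene"); o=bot.get_obs();p=o["eef_pos"];M=R.from_quat(o["tool_rot"]).as_matrix()
f=lambda P:tuple(np.round((np.array(proj(s,P))-(279.54,204.54))*7))
for x in(-.011,.011):
  for y in(-.028,.028):
    print(x,y,[f(p-M[:,0]*x+M[:,1]*y-M[:,2]*z) for z in(-.019,0,.02,.035,.054)])
for x,y in((.038,.0425),(.038,-.0425)): print("body corner",f(p-M[:,0]*x+M[:,1]*y-M[:,2]*.054))
for x,y in((.0425,.038),(.0425,-.038)): print("body corner",f(p-M[:,0]*x+M[:,1]*y-M[:,2]*.054))
E
```

```text
-0.011 -0.028 [(np.float64(318.0), np.float64(535.0)), (np.float64(319.0), np.float64(483.0)), (np.float64(321.0), np.float64(427.0)), (np.float64(323.0), np.float64(384.0)), (np.float64(325.0), np.float64(329.0))]
-0.011 0.028 [(np.float64(489.0), np.float64(505.0)), (np.float64(493.0), np.float64(454.0)), (np.float64(497.0), np.float64(398.0)), (np.float64(499.0), np.float64(356.0)), (np.float64(503.0), np.float64(301.0))]
0.011 -0.028 [(np.float64(342.0), np.float64(575.0)), (np.float64(344.0), np.float64(523.0)), (np.float64(346.0), np.float64(466.0)), (np.float64(348.0), np.float64(423.0)), (np.float64(350.0), np.float64(367.0))]
0.011 0.028 [(np.float64(516.0), np.float64(545.0)), (np.float64(520.0), np.float64(493.0)), (np.float64(524.0), np.float64(436.0)), (np.float64(527.0), np.float64(394.0)), (np.float64(531.0), np.float64(338.0))]
body corner (np.float64(615.0), np.float64(378.0))
body corner (np.float64(333.0), np.float64(423.0))
body corner (np.float64(607.0), np.float64(388.0))
body corner (np.float64(354.0), np.float64(429.0))
```

The picture disagrees with the stated tool geometry. The pad tips at scene px (327,270) and (356,266) sit about 20 mm above the TCP, not below it, so the pads are still above the clip's cheeks. The grip on the wedge handle looked the same. I'll go lower in small steps, checking force and picture.

```bash
python3 -m handwheel '[{"dx":0,"dy":0,"dz":0.2,"ax":0,"ay":0,"az":0},{"dx":0,"dy":0,"dz":0.2,"ax":0,"ay":0,"az":0},{"dx":0,"dy":0,"dz":0,"ax":0,"ay":0,"az":0},{"dx":0,"dy":0,"dz":0,"ax":0,"ay":0,"az":0}]'
python3 - <<'E'
from h import *
st(); s=bot.camera("scene"); crop(s,337,270,70,56,11,"s17")
E
```

```text
clock: 26.75
eef_pos: [0.5863, 0.0008, 0.137]
tool_rot: [0.037, 0.999, -0.0, -0.0]
ft_force: [-0.3, 0.4, 0.2]
grip_width: 0.0529
t 26.75 p [0.5863 0.0008 0.137 ] yaw -0.0743 tilt [-0.001 -0.    -1.   ] F [-0.35  0.42  0.21] w 0.0529
s17 origin 302 242 scale 11
```

View pics/s17.png

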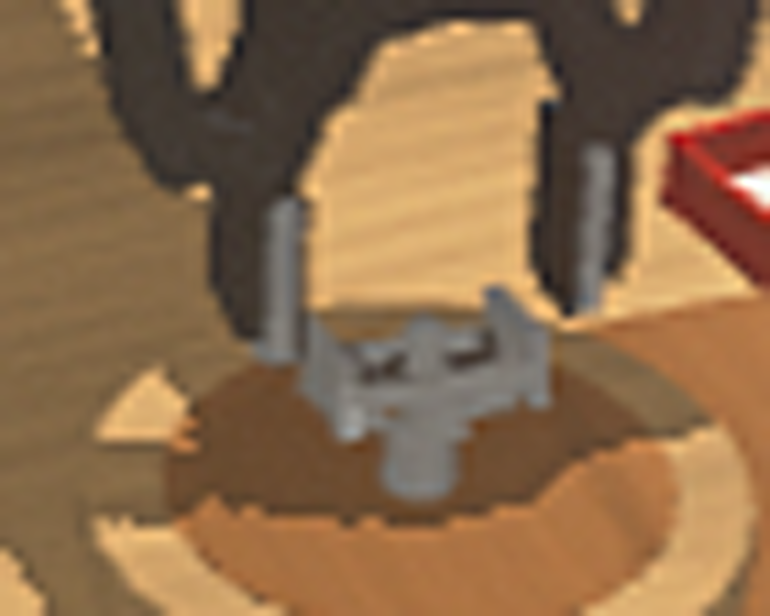

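No contact. The tips are now at about the level of the cheeks' top, px (327,275). 12 mm more.

```bash
python3 -m handwheel '[{"dx":-0.02,"dy":0,"dz":0.2,"ax":0,"ay":0,"az":0},{"dx":0,"dy":0,"dz":0,"ax":0,"ay":0,"az":0}]'
python3 -m handwheel '[{"dx":0,"dy":0,"dz":0.2,"ax":0,"ay":0,"az":0},{"dx":0,"dy":0,"dz":0.1,"ax":0,"ay":0,"az":0},{"dx":0,"dy":0,"dz":0,"ax":0,"ay":0,"az":0},{"dx":0,"dy":0,"dz":0,"ax":0,"ay":0,"az":0}]'
python3 - <<'E'
from h import *
st(); s=bot.camera("scene"); crop(s,337,270,70,56,11,"s18")
E
```

```text
clock: 27.0
eef_pos: [0.5868, 0.0008, 0.1317]
tool_rot: [0.037, 0.999, -0.0, -0.0]
ft_force: [-0.2, -0.4, -1.0]
grip_width: 0.0535
clock: 27.4
eef_pos: [0.5871, 0.0008, 0.1248]
tool_rot: [0.037, 0.999, 0.0, -0.0]
ft_force: [-0.7, -0.7, -0.0]
grip_width: 0.0532
t 27.4 p [0.5871 0.0008 0.1248] yaw -0.0743 tilt [-3.e-04  0.e+00 -1.e+00] F [-0.67 -0.73 -0.02] w 0.0532
s18 origin 302 242 scale 11
```

View pics/s18.png

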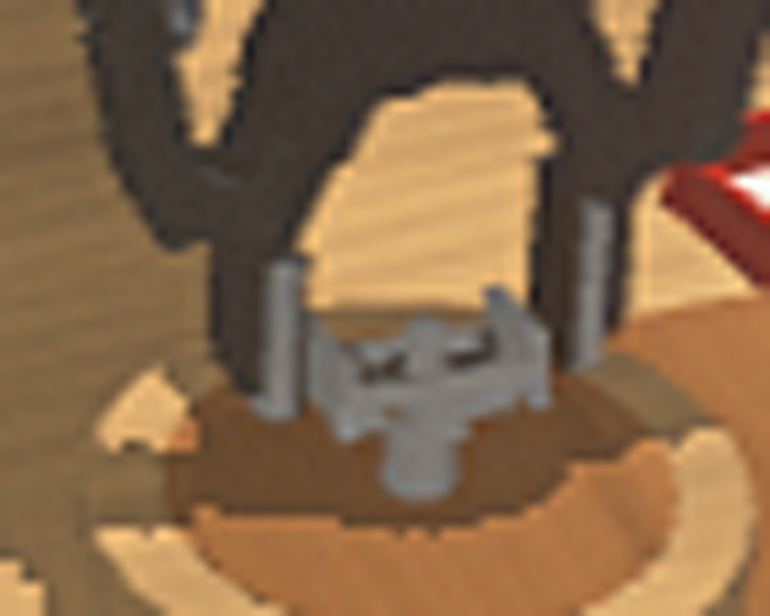

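The pads now flank the cheeks, tips at px (328,280) and (356,275). Closing.

```bash
python3 -m handwheel '[{"dx":0,"dy":0,"dz":0,"ax":0,"ay":0,"az":0},{"dx":0,"dy":0,"dz":0,"ax":0,"ay":0,"az":0},{"dx":0,"dy":0,"dz":0,"ax":0,"ay":0,"az":0},{"dx":0,"dy":0,"dz":0,"ax":0,"ay":0,"az":0},{"dx":0,"dy":0,"dz":0,"ax":0,"ay":0,"az":0}]' -1
python3 - <<'E'
from h import *
st(); s=bot.camera("scene"); crop(s,337,270,70,56,11,"s19")
E
```

```text
clock: 27.95
eef_pos: [0.5873, 0.001, 0.1252]
tool_rot: [0.037, 0.999, 0.0, 0.0]
ft_force: [-1.3, 0.3, 1.8]
grip_width: 0.0394
t 27.95 p [0.5873 0.001  0.1252] yaw -0.0742 tilt [ 5.e-04  3.e-04 -1.e+00] F [-1.34  0.27  1.75] w 0.0394
s19 origin 302 242 scale 11
```

View pics/s19.png

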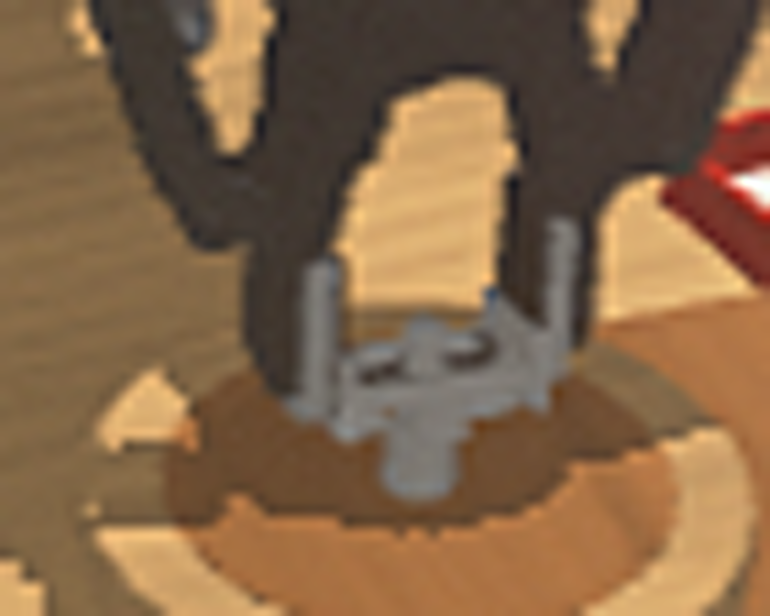

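Gripped (reading 39.4 mm). Lifting straight off.

```bash
python3 -m handwheel '[{"dx":0,"dy":0,"dz":-0.1,"ax":0,"ay":0,"az":0},{"dx":0,"dy":0,"dz":-0.2,"ax":0,"ay":0,"az":0},{"dx":0,"dy":0,"dz":0,"ax":0,"ay":0,"az":0}]'
python3 -m handwheel '[{"dx":0,"dy":0,"dz":-0.3,"ax":0,"ay":0,"az":0},{"dx":0,"dy":0,"dz":-0.5,"ax":0,"ay":0,"az":0},{"dx":0,"dy":0,"dz":-0.7,"ax":0,"ay":0,"az":0},{"dx":0,"dy":0,"dz":-0.7,"ax":0,"ay":0,"az":0},{"dx":0,"dy":0,"dz":-0.7,"ax":0,"ay":0,"az":0},{"dx":0,"dy":0,"dz":0,"ax":0,"ay":0,"az":0},{"dx":0,"dy":0,"dz":0,"ax":0,"ay":0,"az":0}]'
python3 - <<'E'
from h import *
need([.4238,.267,.19]); s=bot.camera("scene"); crop(s,337,255,80,70,9,"s20")
E
```

```text
clock: 28.3
eef_pos: [0.5874, 0.0007, 0.133]
tool_rot: [0.037, 0.999, -0.0, 0.0]
ft_force: [-0.1, 0.3, -0.4]
grip_width: 0.0391
clock: 29.0
eef_pos: [0.5875, 0.0007, 0.2056]
tool_rot: [0.037, 0.999, -0.0, 0.001]
ft_force: [0.4, -0.4, -0.8]
grip_width: 0.0393
t 29.0 p [0.5875 0.0007 0.2056] yaw -0.0744 tilt [ 1.4e-03 -2.0e-04 -1.0e+00] F [ 0.36 -0.36 -0.76] w 0.0393
need rows-units [ 7.32 10.14  0.61]
s20 origin 297 220 scale 9
```

View pics/s20.png

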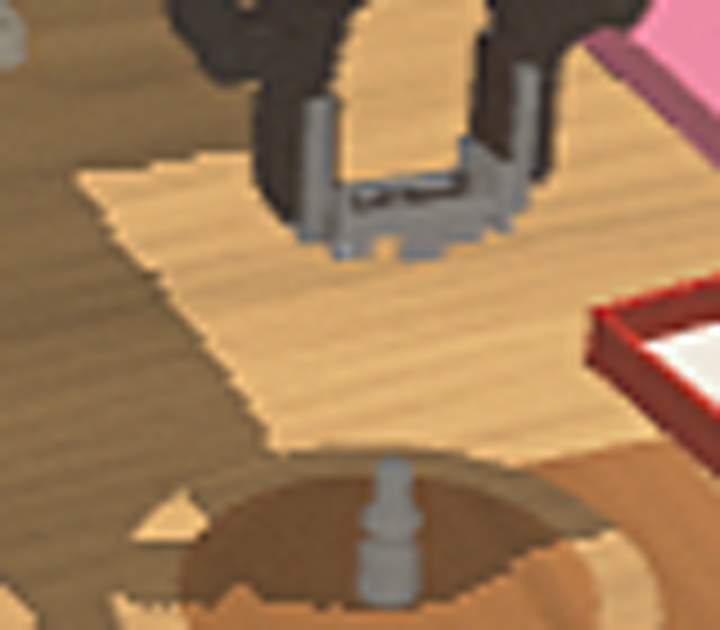

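The clip is held and free of the axle, at px (340,246). Carrying it over the tray.

```bash
python3 -m handwheel '[{"dx":0.3,"dy":0.4,"dz":0,"ax":0,"ay":0,"az":0},{"dx":0.66,"dy":0.9,"dz":0,"ax":0,"ay":0,"az":0},{"dx":0.66,"dy":0.9,"dz":0,"ax":0,"ay":0,"az":0},{"dx":0.66,"dy":0.9,"dz":0,"ax":0,"ay":0,"az":0},{"dx":0.66,"dy":0.9,"dz":0,"ax":0,"ay":0,"az":0},{"dx":0.66,"dy":0.9,"dz":0,"ax":0,"ay":0,"az":0},{"dx":0.66,"dy":0.9,"dz":0,"ax":0,"ay":0,"az":0},{"dx":0.66,"dy":0.9,"dz":0,"ax":0,"ay":0,"az":0},{"dx":0.66,"dy":0.9,"dz":0,"ax":0,"ay":0,"az":0},{"dx":0.66,"dy":0.9,"dz":0,"ax":0,"ay":0,"az":0},{"dx":0.66,"dy":0.9,"dz":0,"ax":0,"ay":0,"az":0},{"dx":0.4,"dy":0.7,"dz":0,"ax":0,"ay":0,"az":0}]'
python3 -m handwheel '[{"dx":0,"dy":0,"dz":0.6,"ax":0,"ay":0,"az":0},{"dx":0,"dy":0,"dz":0.9,"ax":0,"ay":0,"az":0},{"dx":0,"dy":0,"dz":0.9,"ax":0,"ay":0,"az":0},{"dx":0,"dy":0,"dz":0.9,"ax":0,"ay":0,"az":0},{"dx":0,"dy":0,"dz":0.9,"ax":0,"ay":0,"az":0},{"dx":0,"dy":0,"dz":0.9,"ax":0,"ay":0,"az":0},{"dx":0,"dy":0,"dz":0.5,"ax":0,"ay":0,"az":0},{"dx":0,"dy":0,"dz":0,"ax":0,"ay":0,"az":0},{"dx":0,"dy":0,"dz":0,"ax":0,"ay":0,"az":0}]'
python3 - <<'E'
from h import *
need([.4238,.267,-.004]); s=bot.camera("scene"); crop(s,400,245,120,90,6,"s21")
E
```

```text
clock: 30.25
eef_pos: [0.4213, 0.2673, 0.204]
tool_rot: [0.036, 0.999, -0.0, -0.001]
ft_force: [0.5, -0.1, -0.7]
grip_width: 0.0398
clock: 31.15
eef_pos: [0.423, 0.2661, 0.0646]
tool_rot: [0.037, 0.999, -0.0, -0.001]
ft_force: [0.1, -0.4, 0.6]
grip_width: 0.0394
t 31.15 p [0.423  0.2661 0.0646] yaw -0.0738 tilt [-1.3e-03 -7.0e-04 -1.0e+00] F [ 0.07 -0.36  0.57] w 0.0394
need rows-units [-0.03  0.04  2.74]
s21 origin 340 200 scale 6
```

View pics/s21.png

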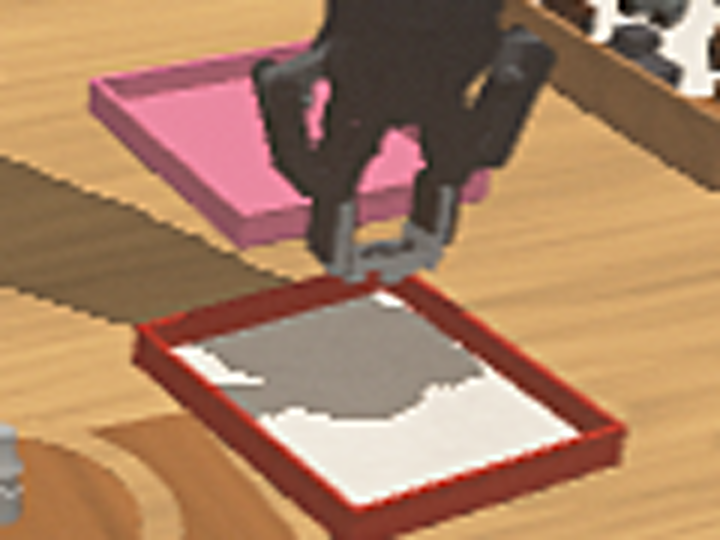

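Clip over the tray, at px (403,244). Lowering, then feeling for the floor.

```bash
python3 -m handwheel '[{"dx":0,"dy":0,"dz":0.5,"ax":0,"ay":0,"az":0},{"dx":0,"dy":0,"dz":0.6,"ax":0,"ay":0,"az":0},{"dx":0,"dy":0,"dz":0.5,"ax":0,"ay":0,"az":0},{"dx":0,"dy":0,"dz":0.4,"ax":0,"ay":0,"az":0},{"dx":0,"dy":0,"dz":0.2,"ax":0,"ay":0,"az":0},{"dx":0,"dy":0,"dz":0,"ax":0,"ay":0,"az":0},{"dx":0,"dy":0,"dz":0,"ax":0,"ay":0,"az":0}]'
python3 - <<'E'
from h import *
st(); s=bot.camera("scene"); crop(s,400,245,80,60,9,"s22")
E
```

```text
clock: 31.9
eef_pos: [0.4243, 0.2665, 0.0105]
tool_rot: [0.037, 0.999, 0.0, 0.0]
ft_force: [0.8, 0.0, -1.0]
grip_width: 0.0395
t 31.9 p [0.4243 0.2665 0.0105] yaw -0.0743 tilt [ 8.e-04  5.e-04 -1.e+00] F [ 0.8   0.01 -1.02] w 0.0395
s22 origin 360 215 scale 9
```

View pics/s22.png

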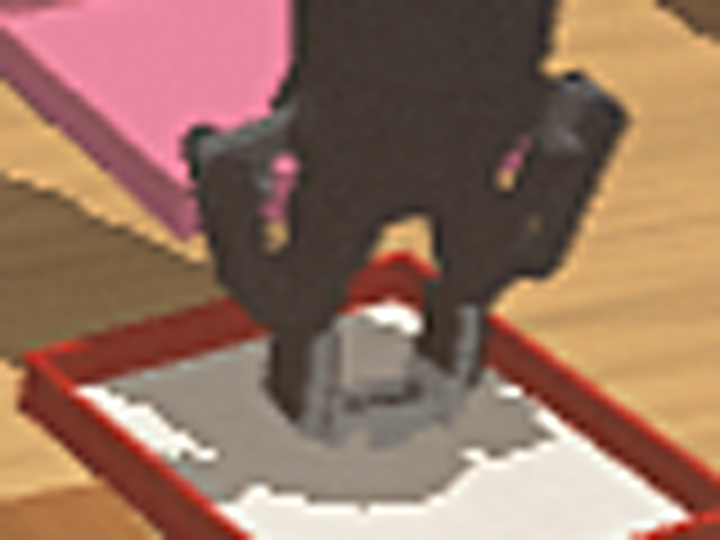

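```bash
python3 -m handwheel '[{"dx":0,"dy":0,"dz":0.15,"ax":0,"ay":0,"az":0},{"dx":0,"dy":0,"dz":0.15,"ax":0,"ay":0,"az":0},{"dx":0,"dy":0,"dz":0.08,"ax":0,"ay":0,"az":0},{"dx":0,"dy":0,"dz":0,"ax":0,"ay":0,"az":0}]'
python3 -m handwheel '[{"dx":0,"dy":0,"dz":0.08,"ax":0,"ay":0,"az":0},{"dx":0,"dy":0,"dz":0,"ax":0,"ay":0,"az":0}]'
python3 -m handwheel '[{"dx":0,"dy":0,"dz":0.06,"ax":0,"ay":0,"az":0},{"dx":0,"dy":0,"dz":0,"ax":0,"ay":0,"az":0}]'
```

```text
clock: 32.35
eef_pos: [0.4235, 0.2659, -0.0]
tool_rot: [0.037, 0.999, -0.0, -0.0]
ft_force: [-0.4, 0.3, -1.2]
grip_width: 0.0395
clock: 32.55
eef_pos: [0.4238, 0.2661, -0.0018]
tool_rot: [0.037, 0.999, -0.0, -0.0]
ft_force: [-1.1, 0.1, -0.7]
grip_width: 0.0393
clock: 32.75
eef_pos: [0.4238, 0.2661, -0.0032]
tool_rot: [0.037, 0.999, -0.0, -0.0]
ft_force: [-0.1, 0.1, -1.0]
grip_width: 0.0394
```

```bash
python3 -m handwheel '[{"dx":0,"dy":0,"dz":0.06,"ax":0,"ay":0,"az":0},{"dx":0,"dy":0,"dz":0,"ax":0,"ay":0,"az":0}]'
python3 -m handwheel '[{"dx":0,"dy":0,"dz":0.06,"ax":0,"ay":0,"az":0},{"dx":0,"dy":0,"dz":0,"ax":0,"ay":0,"az":0}]'
python3 - <<'E'
from h import *
st(); s=bot.camera("scene"); crop(s,400,245,80,60,9,"s23")
E
```

```text
clock: 32.95
eef_pos: [0.4241, 0.2663, -0.0042]
tool_rot: [0.037, 0.999, 0.0, 0.0]
ft_force: [-0.9, -0.7, 3.4]
grip_width: 0.0395
clock: 33.15
eef_pos: [0.4243, 0.2663, -0.0045]
tool_rot: [0.037, 0.999, 0.0, 0.001]
ft_force: [-3.4, -2.6, 12.6]
grip_width: 0.0398
t 33.15 p [ 0.4243  0.2663 -0.0045] yaw -0.0743 tilt [ 1.1e-03  6.0e-04 -1.0e+00] F [-3.42 -2.64 12.63] w 0.0398
s23 origin 360 215 scale 9
```

View pics/s23.png

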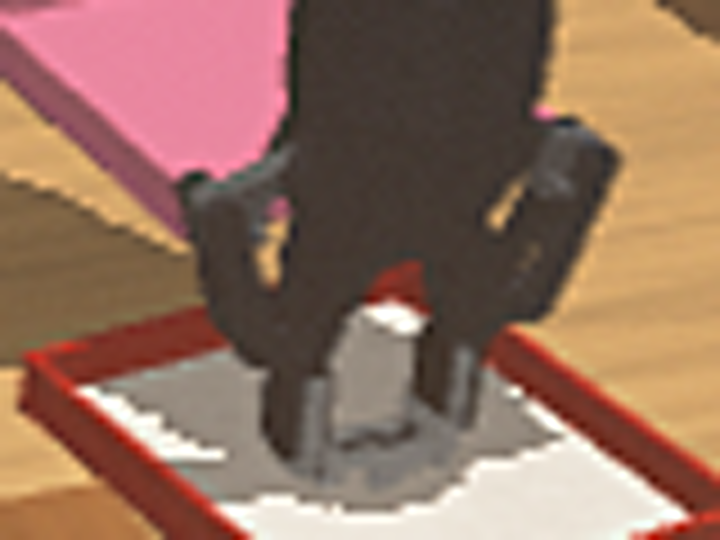

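The clip touched the floor at z = -0.0042, exactly as the measured offset predicted. Easing up 1 mm, opening, then rising.

```bash
python3 -m handwheel '[{"dx":0,"dy":0,"dz":-0.06,"ax":0,"ay":0,"az":0},{"dx":0,"dy":0,"dz":0,"ax":0,"ay":0,"az":0}]'
python3 -m handwheel '[{"dx":0,"dy":0,"dz":0,"ax":0,"ay":0,"az":0},{"dx":0,"dy":0,"dz":0,"ax":0,"ay":0,"az":0},{"dx":0,"dy":0,"dz":0,"ax":0,"ay":0,"az":0},{"dx":0,"dy":0,"dz":0,"ax":0,"ay":0,"az":0}]' 0.5
python3 -m handwheel '[{"dx":0,"dy":0,"dz":-0.3,"ax":0,"ay":0,"az":0},{"dx":0,"dy":0,"dz":-0.8,"ax":0,"ay":0,"az":0},{"dx":0,"dy":0,"dz":-1,"ax":0,"ay":0,"az":0},{"dx":0,"dy":0,"dz":-1,"ax":0,"ay":0,"az":0},{"dx":0,"dy":0,"dz":-1,"ax":0,"ay":0,"az":0},{"dx":0,"dy":0,"dz":-1,"ax":0,"ay":0,"az":0},{"dx":0,"dy":0,"dz":-1,"ax":0,"ay":0,"az":0},{"dx":0,"dy":0,"dz":0,"ax":0,"ay":0,"az":0},{"dx":0,"dy":0,"dz":0,"ax":0,"ay":0,"az":0},{"dx":0,"dy":0,"dz":0,"ax":0,"ay":0,"az":0}]'
python3 - <<'E'
from h import *
st(); s=bot.camera("scene"); cv2.imwrite("pics/scene9.png",s["img"][:,:,::-1]); t=bot.camera("top"); cv2.imwrite("pics/top9.png",t["img"][:,:,::-1]); crop(s,400,260,100,75,8,"s24"); crop(s,251,305,60,50,12,"w24")
for n,c in(("s",s),("t",t)):
    for th in("clip","wedge"):
        for d in bot.trace(th,c)[:2]: print(n,th,round(d["confidence"],2),np.round(d["rect"],1),plane(c,d["rect"][0],d["rect"][1],.012))
E
```

```text
clock: 33.4
eef_pos: [0.4243, 0.2664, -0.0042]
tool_rot: [0.037, 0.999, 0.0, 0.0]
ft_force: [-1.4, 0.0, 3.4]
grip_width: 0.0395
clock: 33.8
eef_pos: [0.4238, 0.2661, -0.0048]
tool_rot: [0.037, 0.999, -0.0, -0.0]
ft_force: [-0.2, -0.5, 0.2]
grip_width: 0.0641
clock: 34.8
eef_pos: [0.4232, 0.2657, 0.1471]
tool_rot: [0.037, 0.999, -0.0, -0.001]
ft_force: [-0.4, -0.5, -0.5]
grip_width: 0.0637
t 34.8 p [0.4232 0.2657 0.1471] yaw -0.0743 tilt [-1.5e-03 -9.0e-04 -1.0e+00] F [-0.36 -0.5  -0.46] w 0.0637
s24 origin 350 222 scale 8
w24 origin 221 280 scale 12
s clip 0.57 [401.9 266.9  17.7   8.2] [0.43357205 0.26659151 0.012     ]
s wedge 0.96 [250.8 302.8  19.7  49.2] [ 0.44202788 -0.1597022   0.012     ]
t clip 0.63 [214.9 266.8   7.9   9.1] [0.4265863  0.24604377 0.012     ]
t wedge 0.71 [370.6 252.2  14.2  43.3] [ 0.45717408 -0.16425446  0.012     ]
```

View pics/s24.png

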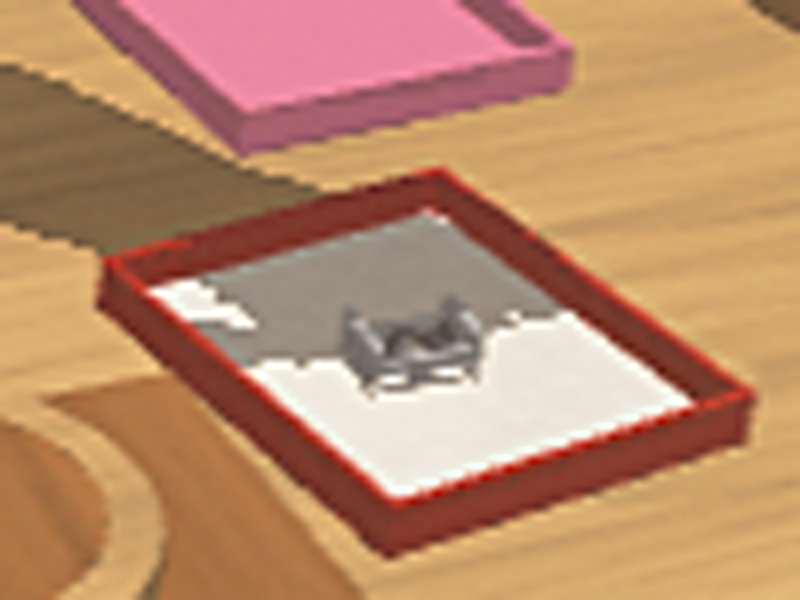

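View pics/scene9.png

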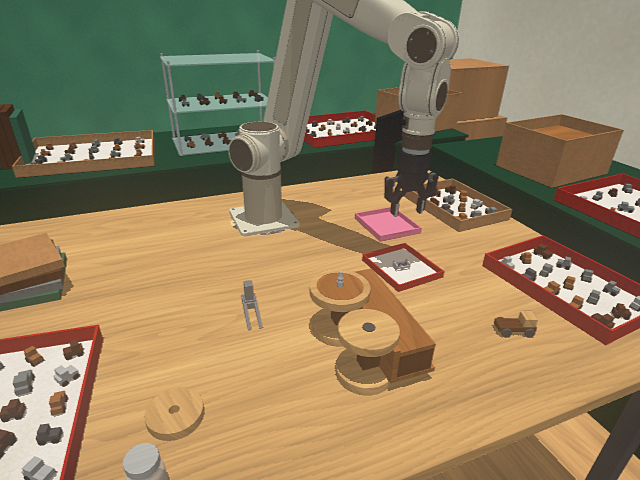

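View pics/w24.png

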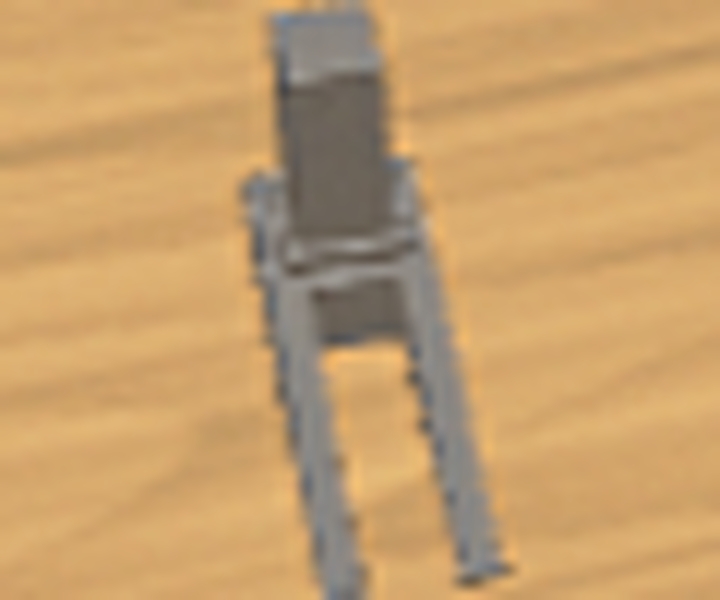

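The clip lies in the middle of the red tray with the white floor, at px (402,267). The wedge stands flat at (251,303), and the lorry (516,324) and spare wheel (174,414) are where they were. The gripper is clear above, so I'm handing in.

```bash
python3 -c "
from workcell import bot
print(bot.job_done())"
```

```text
the job is handed in; nothing more can be done
None
```

The job is done and handed in at about 35 s; no verdict was reported. The wedge was laid on the wheel at about 4 N and slid in until the clip popped off its groove. I then drew it out, stood it on the table, lifted the clip off by its cheeks and set it in the red tray with the white floor.

**Last checks:**
- **Clip:** it sits near the middle of the tray. It was lowered until it touched the floor, then released.
- **Wedge:** it stands flat on the table at about (0.43, -0.16).
- **Lorry and spare wheel:** they look unmoved in the pictures.
- **Forces:** wrist readings stayed at about 9 N or less during wedging. The highest was 12.6 N, while pressing the clip onto the tray floor. These are wrist readings at the end of each move; the contact forces on wagon and clip were not measured directly.

**What disagreed:**
- **Finger position:** the fingertips showed 10 to 20 mm behind the reported TCP, not 19 mm ahead. I set the clip grip height from the pictures instead.
- **Clip height on the cone:** the picture fit gave about 7.6 mm, close to the 7.5 mm needed. I pushed the wedge 6 mm further and the clip did not move, so I took it to be resting free on the cone.
- **Cameras:** the scene camera read 1 to 3 mm too far in +y. In the last pictures the top camera's clip fix was about 20 mm off in y, because the arm hid most of the clip.

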